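Nest the ski-press bars in their sloping rack

TASK

Put the three loose aluminium channel bars from the bench away in the sloping wooden tray, nested: lay the two that lie legs-up flat across the tray, legs still up and ends in line, the first against the lip at the low end and the second snug against the first; then lay the third, legs-down, over the two so that one of its legs drops into each trough and it sits right down flat. Set the bars down without dropping them, and leave the tin, the brush and the sanding block where they are.

Things in the scene. Friction and masses are not known exactly. Their poses are not given: they have to be found in the camera images.
- bar_a_center (a point): loose press bar, one of three alike: aluminium channel (U-section), 68 mm over its legs, 120 long, 36 high, walls 8 thick (trough 52 wide, 28 deep); 0.2 to 0.45 kg. Lies legs-up, web on the bench; interchangeable with bar_b. Point: middle of its outline, 18 mm up. x across it (legs at x = +-26 to 34 mm), y along it, z up.
- bar_b_center (a point): loose press bar, one of three alike: aluminium channel (U-section), 68 mm over its legs, 120 long, 36 high, walls 8 thick (trough 52 wide, 28 deep); 0.2 to 0.45 kg. Lies legs-up, web on the bench; interchangeable with bar_a. Point: middle of its outline, 18 mm up. x across it (legs at x = +-26 to 34 mm), y along it, z up.
- bar_c_center (a point): loose press bar, one of three alike: aluminium channel (U-section), 68 mm over its legs, 120 long, 36 high, walls 8 thick (trough 52 wide, 28 deep); 0.2 to 0.45 kg. Lies legs-down, web on top; goes over the other two (nested, its point is 26 mm off the tray floor). Point: middle of its outline, 18 mm up. x across it (legs at x = +-26 to 34 mm), y along it, z up.
- tray: fixed ply tray on a stand, floor sloping 28 degrees, low end nearest the robot. Origin: on the floor's face, midway across, at the inner face of the low lip, 55 mm above the bench. x up the slope (floor 0 to 185 mm), y across, z square out of the floor. 170 mm wide between side boards 28 mm high; end lips 12 mm high. Bars lie along y; they do not slide down by themselves: push them snug.
- tin: bystander: closed tin 84 mm across, 105 mm high, standing; origin at the middle of its underside
- brush: bystander: flat brush with a yellow handle lying on the bench, 218 mm long, 50 mm wide, 17 mm high; x points to the bristles; origin on the bench at the handle, 65 mm from its end
- sanding_block: bystander: cork sanding block 110 x 62 x 34 mm lying on the bench; origin at the middle of its underside
There are look-alikes about, which are no part of the job. Leave any purple look-alike of the part that bears bar_b_center alone.

How it is judged:
On the way, in this order (a step that is already met when the one before it is completed fails the run):
1. the first legs-up bar lies flat across the low end of the tray, let go (((z of bar_a_center in the frame of tray between 0.014 and 0.022 m and angle between the z axis of bar_a_center and the z axis of tray, either way round below 0.07 rad and angle between bar_a_center's own z axis and vertical below 0.8 rad and angle between the y axis of bar_a_center and the y axis of tray, either way round below 0.09 rad and x of bar_a_center in the frame of tray between 0.028 and 0.062 m and linear speed of bar_a below 0.03 m/s and contact force between bar_a and the fingers below 0.1 N) or (z of bar_b_center in the frame of tray between 0.014 and 0.022 m and angle between the z axis of bar_b_center and the z axis of tray, either way round below 0.07 rad and angle between bar_b_center's own z axis and vertical below 0.8 rad and angle between the y axis of bar_b_center and the y axis of tray, either way round below 0.09 rad and x of bar_b_center in the frame of tray between 0.028 and 0.062 m and linear speed of bar_b below 0.03 m/s and contact force between bar_b and the fingers below 0.1 N))), for 0.2 s.
2. both legs-up bars lie flat in the tray, the lower against the lip, the other snug against it, ends in line (((z of bar_a_center in the frame of tray between 0.014 and 0.022 m and angle between the z axis of each of bar_a_center, bar_b_center and the z axis of tray, either way round below 0.07 rad and angle between each of bar_a_center, bar_b_center's own z axis and vertical below 0.8 rad and angle between the y axis of each of bar_a_center, bar_b_center and the y axis of tray, either way round below 0.09 rad and x of bar_a_center in the frame of tray between 0.03 and 0.042 m and z of bar_b_center in the frame of tray between 0.014 and 0.022 m and y of bar_b_center in the frame of bar_a_center between -0.015 and 0.015 m and distance between bar_b_center and bar_a_center below 0.0785 m and x of bar_b_center in the frame of tray between 0.09 and 0.125 m) or (z of bar_b_center in the frame of tray between 0.014 and 0.022 m and angle between the z axis of each of bar_b_center, bar_a_center and the z axis of tray, either way round below 0.07 rad and angle between each of bar_b_center, bar_a_center's own z axis and vertical below 0.8 rad and angle between the y axis of each of bar_b_center, bar_a_center and the y axis of tray, either way round below 0.09 rad and x of bar_b_center in the frame of tray between 0.03 and 0.042 m and z of bar_a_center in the frame of tray between 0.014 and 0.022 m and y of bar_a_center in the frame of bar_b_center between -0.015 and 0.015 m and distance between bar_a_center and bar_b_center below 0.0785 m and x of bar_a_center in the frame of tray between 0.09 and 0.125 m))), for 0.2 s.
3. the legs-down bar sits right down over the two, a leg in each trough (z of bar_c_center in the frame of tray between 0.022 and 0.03 m and angle between the z axis of bar_c_center and the z axis of tray, either way round below 0.07 rad and angle between bar_c_center's own z axis and vertical below 0.8 rad and angle between the y axis of bar_c_center and the y axis of tray, either way round below 0.09 rad and x of bar_c_center in the frame of tray between 0.045 and 0.1 m and y of bar_c_center in the frame of bar_a_center between -0.015 and 0.015 m and y of bar_c_center in the frame of bar_b_center between -0.015 and 0.015 m), for 0.2 s.
At the end, for the whole second after the job is handed in: At rest in the tray: bar_a and bar_b (either order) legs-up, flat on the floor, square across, gaps to the low lip and between them under 8 mm; bar_c legs-down over both, a leg in each trough, flat, centre 26 mm (+-4) off the floor; all ends in line within 15 mm; bystanders within 25 mm (all of step 3 and ((z of bar_a_center in the frame of tray between 0.014 and 0.022 m and angle between the z axis of each of bar_a_center, bar_b_center and the z axis of tray, either way round below 0.07 rad and angle between each of bar_a_center, bar_b_center's own z axis and vertical below 0.8 rad and angle between the y axis of each of bar_a_center, bar_b_center and the y axis of tray, either way round below 0.09 rad and x of bar_a_center in the frame of tray between 0.03 and 0.042 m and z of bar_b_center in the frame of tray between 0.014 and 0.022 m and y of bar_b_center in the frame of bar_a_center between -0.015 and 0.015 m and distance between bar_b_center and bar_a_center below 0.0785 m and x of bar_b_center in the frame of tray between 0.09 and 0.125 m) or (z of bar_b_center in the frame of tray between 0.014 and 0.022 m and angle between the z axis of each of bar_b_center, bar_a_center and the z axis of tray, either way round below 0.07 rad and angle between each of bar_b_center, bar_a_center's own z axis and vertical below 0.8 rad and angle between the y axis of each of bar_b_center, bar_a_center and the y axis of tray, either way round below 0.09 rad and x of bar_b_center in the frame of tray between 0.03 and 0.042 m and z of bar_a_center in the frame of tray between 0.014 and 0.022 m and y of bar_a_center in the frame of bar_b_center between -0.015 and 0.015 m and distance between bar_a_center and bar_b_center below 0.0785 m and x of bar_a_center in the frame of tray between 0.09 and 0.125 m)) and linear speed of each of bar_a, bar_b, bar_c below 0.02 m/s); the robot touches nothing.
It fails at once if a bar is dropped into the tray (falls into it faster than 0.6 m/s) ((x of bar_a_center in the frame of tray between -0.02 and 0.2 m and y of bar_a_center in the frame of tray between -0.09 and 0.09 m and z of bar_a_center in the frame of tray between -0.02 and 0.06 m and linear speed of bar_a above 0.6 m/s) or (x of bar_b_center in the frame of tray between -0.02 and 0.2 m and y of bar_b_center in the frame of tray between -0.09 and 0.09 m and z of bar_b_center in the frame of tray between -0.02 and 0.06 m and linear speed of bar_b above 0.6 m/s) or (x of bar_c_center in the frame of tray between -0.02 and 0.2 m and y of bar_c_center in the frame of tray between -0.09 and 0.09 m and z of bar_c_center in the frame of tray between -0.02 and 0.06 m and linear speed of bar_c above 0.6 m/s)).
It fails at once if the tin is pushed more than 25 mm from its place (distance of tin from where it was at the start of the episode above 0.025 m).
It fails at once if the brush is pushed more than 25 mm from its place (distance of brush from where it was at the start of the episode above 0.025 m).
It fails at once if the sanding block is pushed more than 25 mm from its place (distance of sanding_block from where it was at the start of the episode above 0.025 m).
It fails at once if the tin is tipped over (angle between tin's own z axis and vertical above 0.5 rad).
It also fails if it takes over 72 s, if anything falls off the work surface, if the arm or the gripper's body presses on something with over 40 N, if the wrist force passes 120 N, or if a joint passes its speed limit or range.

ROBOT

A 7-joint arm with a two-finger parallel gripper is mounted at the origin on the work surface. World frame = base frame: x ahead of the robot, y to its left, z up, the work surface at z = 0. Lengths are in m, angles in rad, forces in N, time in s.
With the tool pointing down it reaches from about 0.375 to 0.925 m from the base axis. Payload 3.1 kg.
Tool frame: the origin (TCP) lies midway between the tips of the shut fingers; the grasp point (between the pads) lies 19 mm behind it; z points along the fingers, y is the line along which they close (so a half turn about z gives the same grasp; the last joint's range is limited). The gripper opens to 85 mm and grips with 20 to 120 N. Pads are 22 mm wide; open, the fingers measure 114 mm over their backs; the gripper's body (76 mm by 85 mm) begins 54 mm behind the grasp point. The pads swing forward as they close: fully open they stand 13 mm farther back than shut.
Start: joints at [-1.35, 0.383, 0.044, 1.598, -0.018, 1.161, -0.05], TCP at [0.204, 0.617, 0.231] pointing down, gripper open.
Joint ranges: [-2.61, 2.61], [-0.41, 2.15], [-1.48, 1.57], [0, 2.5], [-1.57, 4.71], [0.05, 1.97], [-2.85, 2.85]. Speed limits (rad/s): [2.79, 2.79, 3.14, 3.14, 3.14, 3.14, 3.14].

INTERFACE

Orientations are given as [roll, pitch, yaw] about the fixed x, y, z axes, in that order (R = Rz(yaw) Ry(pitch) Rx(roll)).
In Python, from plant import robot, capture, ticket gives the robot as it stands. The module is installed in compiled form; this text tells all that it offers.
- The arm moves only by the tool move_arm, never from a script. Its argument "rows" is a list of rows, each a list of 3 entries, a list of its own where there are three numbers: the turn, a rotation vector about the tool's x, y, z in rad, then the shift along the tool's x, y, z in cm, then the opening in per cent of the stroke, from 0 (shut) to 100 (fully open). A call has 1 to 12 rows; each row shifts and turns the commanded pose from where the row before left it, along the tool's axes as they then stand; what a row does not reach is not made up. A row lasts 1/12 s, in which the tool goes at most 41.7 mm and 7.16 degrees, less where a joint would pass 70% of its speed; a pose out of reach is approached as far as the arm can. A call is refused whole if a number of a shift passes 4.17 or a number of a turn 0.125, either way. A call with a gripper value outside its range is refused whole. The fingers move at their own pace and stop on an object; the grip force is fixed at half the most. Time passes only in rows, so rows that do not move let the fingers close. It gives the time, the measured TCP pose, the force, the opening and the grip force at its end, in the units of the state.
- robot.get_state(): the state, without advancing time (a new reading comes with each control period).
- capture(name): name is "side" or "top"; returns a dict with "pixels" (420x560x3 uint8, red, green, blue), "range_z" (420x560 float32, m along the optical axis (not along the pixel's ray), 0 where there is no reading), "camera_matrix" (3x3 intrinsics, pixels), "world_to_cam" (4x4, takes a point from world to camera coordinates). Camera axes: x right, y up, looking along -z (the intrinsics and any distortion apply to the point x, -y, -z); pixel columns grow to the right and rows downward; lengths in m; the calibration is good to about 2 mm. A picture is of the moment at which its call begins.
- ticket.close_job(): hands the job in; it is judged then, once.
The state is a dict: "time": time; "qpos": joint angles; "qvel": joint speeds; "effort": joint torques, N m; "position": TCP position; "tcp_rot": TCP orientation; "force": force on the tool from outside, world axes, zero at the start; "torque": the same for the moment, N m; "finger_gap": finger opening in m; "grasp_force": force on a finger pad.
Only numpy, scipy, OpenCV 4.12 (cv2) and the standard library are available. Lean on these libraries where they do the work, as an engineer would, in place of code of your own. Each camera call takes 0.05 s, during which the arm holds its last target. There are 200 camera calls.

## Working session

There is one attempt and no reset: what is moved stays moved. The work goes in short steps, Python scripts to look and compute and a tool call to move; the robot and the scene stay as the last step left them, time stands still between calls to the robot, and variables do not carry over. Pictures are saved under pics/ and viewed, at most 10 in all, crops included, and the job is handed in when it is done.

Besides the shell and the picture viewer there is one more tool, called after "Request:" as name(argument=value, ...) on one line, values as JSON. move_arm: Moves the arm, as the interface text tells. Its arguments: {"type":"object","properties":{"rows":{"type":"array","items":{"type":"array"}}},"required":["rows"]}

```bash
mkdir -p pics
cat > h.py <<'E'
import numpy as np, cv2
from scipy.spatial.transform import Rotation as R
from plant import robot, capture, ticket
def pts(c):
    K=c["camera_matrix"]; z=c["range_z"]; v,u=np.mgrid[0:420,0:560]
    P=np.stack([(u-K[0,2])/K[0,0]*z,-(v-K[1,2])/K[1,1]*z,-z,np.ones_like(z)],-1)
    W=P@np.linalg.inv(c["world_to_cam"]).T
    W=W[...,:3]; W[z==0]=np.nan
    return W
E
python3 - <<'E'
from h import *
print(robot.get_state())
for n in("top","side"):
    c=capture(n); cv2.imwrite(f"pics/{n}0.png",c["pixels"][...,::-1]); np.savez(f"{n}0.npz",**c); print(n,c["camera_matrix"],c["world_to_cam"])
E
```

```text
{'time': 0.0, 'qpos': array([-1.34978403,  0.38385089,  0.04380913,  1.59959324, -0.01790697,
        1.1612027 , -0.0498965 ]), 'qvel': array([1.62639469e-03, 5.80812115e-04, 6.35211766e-04, 4.75553044e-05,
       9.24310228e-04, 3.50000976e-04, 6.65423737e-04]), 'effort': array([-5.00973201e-04, -4.33458173e+01,  1.02445476e+00, -2.49510920e+01,
        1.06775938e-02,  1.14268067e-02,  4.18238297e-07]), 'position': array([0.20342568, 0.61634224, 0.22986758]), 'tcp_rot': array([-3.13893358e+00,  1.27947685e-04,  2.82288372e+00]), 'force': array([ 0.25413245, -0.64606215,  0.30751246]), 'torque': array([-0.00884311, -0.03432868, -0.02757161]), 'grasp_force': 0.0, 'finger_gap': 0.08535732598614107}
top [[455.47507387   0.         278.72245618]
 [  0.         455.47507387 207.16162788]
 [  0.           0.           1.        ]] [[-0.01886405 -0.9998103   0.00484875 -0.065434  ]
 [ 0.9951963  -0.01831059  0.09617195 -0.57983101]
 [-0.09606492  0.00663965  0.99535293 -1.0156414 ]
 [ 0.          0.          0.          1.        ]]
side [[426.75216173   0.         277.44659611]
 [  0.         426.75216173 201.86578494]
 [  0.           0.           1.        ]] [[ 0.9364066  -0.35027047 -0.02129026 -0.57725461]
 [ 0.23944612  0.59342267  0.7684498  -0.15270053]
 [-0.25653115 -0.72467933  0.63955581 -0.83726788]
 [ 0.          0.          0.          1.        ]]
```

View pics/top0.png

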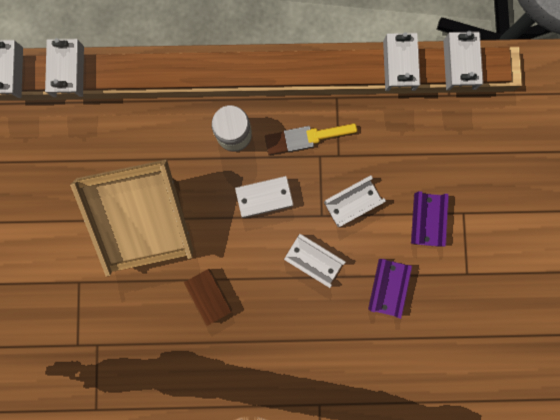

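View pics/side0.png

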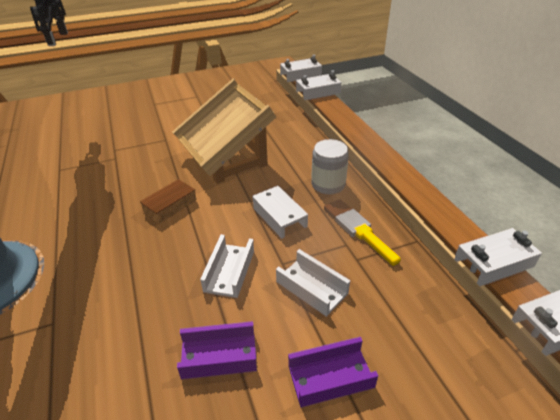

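The top view shows:
- **Legs-up silver bars:** (355,201) and (315,260).
- **Legs-down silver bar:** (264,197).
- **Look-alikes:** purple channels at (430,219) and (391,288), and silver clamped bars on the far rail at (65,67), (402,61) and (463,60). None of these are part of the job.
- **Bystanders:** tin (231,128), brush (318,135), block (209,297).
- **Tray:** (135,218).

The loose silver ones fit the description. I'll confirm them in a crop and measure.

Run:
```python
from h import *
c=dict(np.load("top0.npz")); W=pts(c); im=c["pixels"].astype(int)
cv2.imwrite("pics/crop0.png",cv2.resize(c["pixels"][150:310,180:400,::-1],None,fx=3.5,fy=3.5,interpolation=cv2.INTER_CUBIC))
for n,(u0,u1,v0,v1) in dict(a=(322,388,172,230),b=(282,349,232,290),c=(232,297,172,220),block=(182,236,266,328),tin=(210,252,105,155)).items():
    P=W[v0:v1,u0:u1].reshape(-1,3); P=P[np.isfinite(P).all(1)]
    Q=P[P[:,2]>(0.028 if n!="tin" else .09)]
    r=cv2.minAreaRect((Q[:,:2]*1000).astype(np.float32)); B=cv2.boxPoints(r)
    e=[B[1]-B[0],B[2]-B[1]]; l=max(e,key=np.linalg.norm)
    print(n,len(Q),np.round(r[0],1),np.round(r[1],1),"long yaw deg",round(np.degrees(np.arctan2(l[1],l[0])),1),"zmax",np.percentile(Q[:,2],[50,98]), "bench",np.median(P[P[:,2]<.015][:,2]) if (P[:,2]<.015).any() else '')
# tray floor plane
P=W[185:255,108:170].reshape(-1,3); P=P[np.isfinite(P).all(1)]
for _ in range(5):
    m=P.mean(0); n=np.linalg.svd(P-m)[2][2]; n*=np.sign(n[2]); d=(P-m)@n; P=P[abs(d)<max(.002,2*d.std())] if _<4 else P
print("plane",m,n,d.std(),len(P),"slope",np.degrees(np.arccos(n[2])))
up=np.array([-n[0],-n[1],0]);up/=np.linalg.norm(up); tx=up*n[2]+np.array([0,0,1])*np.linalg.norm(n[:2]); ty=np.cross(n,tx)
print("tx",tx,"ty",ty,"yaw",np.degrees(np.arctan2(up[1],up[0])))
T=np.stack([tx,ty,n]) 
A=(W[140:290,55:205].reshape(-1,3)-m)@T.T*1000; A=A[np.isfinite(A).all(1)]
F=A[abs(A[:,2])<3]
r=cv2.minAreaRect(F[(abs(F[:,0])<120)&(abs(F[:,1])<100)][:,:2].astype(np.float32)); print("floor rect",r)
for lo,hi in((8,16),(22,34)):
    S=A[(A[:,2]>lo)&(A[:,2]<hi)&(abs(A[:,0])<130)&(abs(A[:,1])<130)]; print(lo,len(S),np.percentile(S[:,0],[1,10,50,90,99]),np.percentile(S[:,1],[1,10,50,90,99]))
F0=F[abs(F[:,1])<40]; print("floor x range",np.percentile(F0[:,0],[.5,2,98,99.5])); F1=F[abs(F[:,0])<50]; print("floor y",np.percentile(F1[:,1],[.5,2,98,99.5]))
S=A[(A[:,2]>9)&(A[:,2]<14)&(abs(A[:,1])<50)]; print("lip x",np.sort(S[:,0]).round()[::20])
```

```text
a 377 [ 589.4 -249.7] [ 67.9 119.8] long yaw deg -62.4 zmax [0.03537855 0.03959352] bench 0.00052301511940267
b 389 [ 455.6 -153.5] [119.8  67.9] long yaw deg 57.3 zmax [0.03522724 0.03917586] bench 0.0005774310462198784
c 1563 [603.3 -41.7] [ 68.6 120.1] long yaw deg -77.9 zmax [0.03526446 0.03900725] bench -0.0007463826048927924
block 1382 [379.1  88.2] [109.8  63.3] long yaw deg 27.9 zmax [0.03329823 0.03698868] bench -0.0007364047688506181
tin 1098 [754.8  27.2] [78.5 81.3] long yaw deg -77.0 zmax [0.10406987 0.10770813] bench -0.0004530409622528486
plane [0.55045219 0.2246457  0.09485981] [-0.46130083 -0.08894878  0.88277385] 0.0013278082003688083 3851 slope 28.02119728105718
tx [0.86680689 0.16713911 0.46979819] ty [-0.18933401  0.98191274  0.        ] yaw 10.913920484267978
floor rect ((8.265838623046875, 2.49127197265625), (212.14898681640625, 189.25692749023438), 0.11437790840864182)
8 1347 [-100.72569214  -96.62208119   73.09192144  111.50171844  113.98625201] [-91.77280208 -69.32282958  10.16215184  87.66568488  89.60368067]
22 1089 [-98.51671907 -76.83119753  14.1246956   95.85892424 112.8613029 ] [-91.81188491 -90.29184852  87.95580696  95.70466591  98.36628165]
floor x range [-86.54306688 -83.77326727  93.79807033 113.54423798]
floor y [-91.30409532 -73.47255964  86.51194627  88.58370727]
lip x [-102. -100.  -98.  -97.  -96.  -95.  -94.  -92.  -91.  -90.  -88.  -87.
  -86.   99.  100.  101.  102.  103.  104.  105.  106.  107.  108.  109.
  110.  111.  112.  113.  114.]
```

View pics/crop0.png

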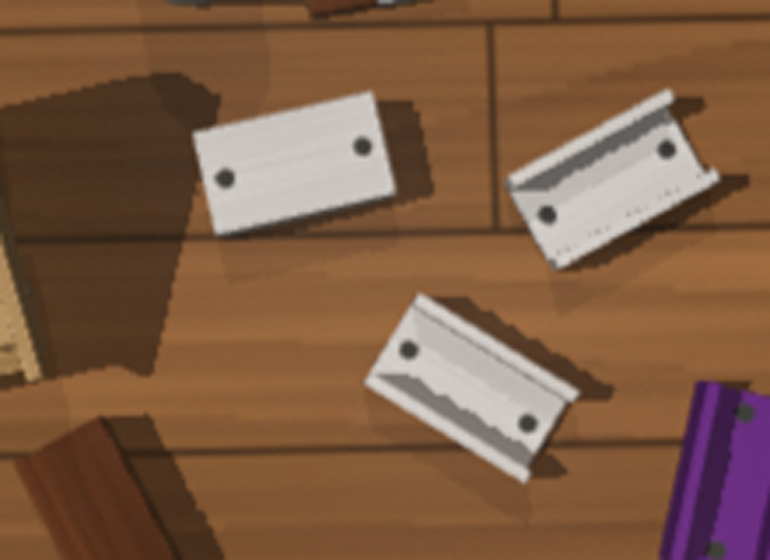

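The crop confirms two silver legs-up channels, at crop (613,180) and (470,388), and one silver legs-down channel at (295,162). The purple one is only at the crop's edge. Next is the planner helper, then the first bar, the one at top-view (315,260).

```bash
cat >> h.py <<'E'
TX=np.array([.8668,.1671,.4698]);TY=np.array([-.1893,.9819,0]);TZ=np.cross(TX,TY);O=np.array([.4758,.2128,.0547])
tray=lambda x,y,z:O+x*TX+y*TY+z*TZ
def frame(y,z): y=np.asarray(y,float);z=np.asarray(z,float);return np.stack([np.cross(y,z),y,z],1)
down=lambda yaw:frame([np.cos(np.radians(yaw)),np.sin(np.radians(yaw)),0],[0,0,-1])
RT=frame(TX,-TZ); RTp=frame(TY,-TZ)
BARS=dict(a=(.5894,-.2497,27.6),b=(.4556,-.1535,-32.7),c=(.6033,-.0417,12.1))
def plan(*goals):
    s=robot.get_state(); p=s["position"]; r=R.from_euler("xyz",s["tcp_rot"]).as_matrix()
    print("t",round(s["time"],2),"p",p.round(4),"tray",(np.stack([TX,TY,TZ])@(p-O)*1000).round(1),"F",s["force"].round(1),"gap",round(s["finger_gap"],4),"gf",round(s["grasp_force"],1))
    for Rt,pt in goals:
        v=R.from_matrix(r.T@Rt).as_rotvec(); d=Rt.T@(np.asarray(pt)-p)*100
        print("turn",v.round(3),"n",round(abs(v).max()/.12,1),"| shift cm",d.round(2),"n",round(np.linalg.norm(d)/4,1)); r,p=Rt,np.asarray(pt)
E
python3 - <<'E'
from h import *
x,y,w=BARS["b"]; plan((down(w),(x,y,.12)),(down(w),(x,y,.002)))
E
```

```text
t 0.1 p [0.2034 0.6164 0.23  ] tray [-86.3 447.9 244.5] F [ 0.6 -0.  -0.3] gap 0.0855 gf 0.0
turn [-0.002  0.002  1.823] n 15.2 | shift cm [-51.17  62.81  11.  ] n 20.4
turn [0. 0. 0.] n 0.0 | shift cm [ 0.   0.  11.8] n 2.9
```

Request:
move_arm(rows=[[[0,0,0.1215],[0,0,0],100],[[0,0,0.1215],[0,0,0],100],[[0,0,0.1215],[0,0,0],100],[[0,0,0.1215],[0,0,0],100],[[0,0,0.1215],[0,0,0],100],[[0,0,0.1215],[0,0,0],100],[[0,0,0.1215],[0,0,0],100],[[0,0,0.1215],[0,0,0],100],[[0,0,0.1215],[0,0,0],100],[[0,0,0.1215],[0,0,0],100],[[0,0,0.1215],[0,0,0],100],[[0,0,0.1215],[0,0,0],100]])

```text
time: 1.1
position: [0.2035, 0.6167, 0.2305]
tcp_rot: [-3.141, 0.002, 1.359]
force: [-0.1, 0.6, -0.4]
finger_gap: 0.0855
grasp_force: 0.0
```

Request:
move_arm(rows=[[[0,0,0.1215],[0,0,0],100],[[0,0,0.1215],[0,0,0],100],[[0,0,0.1215],[0,0,0],100],[[0,0,0],[-2.44,3,0],100],[[0,0,0],[-2.44,3,0],100],[[0,0,0],[-2.44,3,0],100],[[0,0,0],[-2.44,3,0],100],[[0,0,0],[-2.44,3,0],100],[[0,0,0],[-2.44,3,0],100],[[0,0,0],[-2.44,3,0],100],[[0,0,0],[-2.44,3,0],100],[[0,0,0],[-2.44,3,0],100]])

```text
time: 2.1
position: [0.3123, 0.2844, 0.2308]
tcp_rot: [-3.141, 0.001, 1.001]
force: [0.5, 0.2, 0.6]
finger_gap: 0.085
grasp_force: 0.0
```

Request:
move_arm(rows=[[[0,0,0],[-2.44,3,0],100],[[0,0,0],[-2.44,3,0],100],[[0,0,0],[-2.44,3,0],100],[[0,0,0],[-2.44,3,0],100],[[0,0,0],[-2.44,3,0],100],[[0,0,0],[-2.44,3,0],100],[[0,0,0],[-2.44,3,0],100],[[0,0,0],[-2.44,3,0],100],[[0,0,0],[-2.44,3,0],100],[[0,0,0],[0,0,0],100]])

```text
time: 2.93
position: [0.4225, -0.0527, 0.2317]
tcp_rot: [3.139, 0.0, 0.986]
force: [0.3, 0.3, 0.6]
finger_gap: 0.0855
grasp_force: 0.0
```

Run:
```python
from h import *
x,y,w=BARS["b"]; plan((down(w),(x,y,.06)),(down(w),(x,y,.002)))
```

```text
t 2.93 p [ 0.4225 -0.0527  0.2317] tray [  -7.4 -250.6  204.4] F [0.3 0.3 0.6] gap 0.0855 gf 0.0
turn [ 0.002  0.    -0.014] n 0.1 | shift cm [-6.69  8.23 17.17] n 5.0
turn [0. 0. 0.] n 0.0 | shift cm [0.  0.  5.8] n 1.4
```

Request:
move_arm(rows=[[[0,0,-0.014],[-1.67,2.06,0],100],[[0,0,0],[-1.67,2.06,0],100],[[0,0,0],[-1.67,2.06,0],100],[[0,0,0],[-1.67,2.06,0],100],[[0,0,0],[0,0,3.4],100],[[0,0,0],[0,0,3.4],100],[[0,0,0],[0,0,3.4],100],[[0,0,0],[0,0,3.4],100],[[0,0,0],[0,0,3.4],100],[[0,0,0],[0,0,0],100]])

```text
time: 3.77
position: [0.3989, -0.1249, 0.1106]
tcp_rot: [3.109, -0.007, 1.016]
force: [-1.1, 0.9, -0.9]
finger_gap: 0.0856
grasp_force: 0.0
```

Run:
```python
from h import *
x,y,w=BARS["b"]; plan((down(w),(x,y,.002)))
c=capture("side"); cv2.imwrite("pics/s1.png",cv2.resize(c["pixels"][180:340,120:340,::-1],None,fx=3,fy=3))
```

```text
t 3.77 p [ 0.3989 -0.1249  0.1106] tray [ -96.8 -317.   114.8] F [-1.1  0.9 -0.9] gap 0.0856 gf 0.0
turn [ 0.032 -0.007  0.016] n 0.3 | shift cm [ 0.65  6.32 10.86] n 3.1
```

View pics/s1.png

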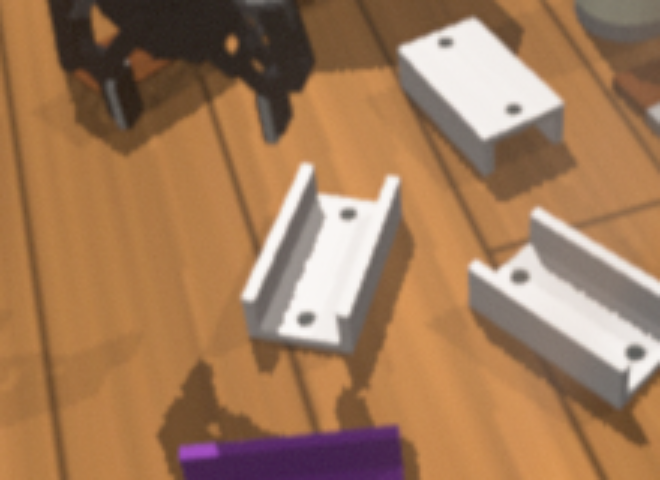

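The view shows the open fingers at crop (120,100)/(272,120), short of the legs-up bar at (320,260). The arm didn't get the full shift, so I'll check the joints.

Request:
move_arm(rows=[[[0,0,0],[0,0,0],100],[[0,0,0],[0,1,-2],100],[[0,0,0],[0,1,-2],100],[[0,0,0],[0,0,0],100]])

```text
time: 4.15
position: [0.4287, -0.1394, 0.1612]
tcp_rot: [3.087, -0.017, 1.012]
force: [1.2, 0.2, 0.4]
finger_gap: 0.0855
grasp_force: 0.0
```

Run:
```python
from h import *
s=robot.get_state();print(s["qpos"].round(3),s["qvel"].round(2))
x,y,w=BARS["b"]; plan((down(w),(x,y,.06)))
```

```text
[-1.383 -0.407  1.469  2.206  0.506  0.981 -0.758] [-0.02 -0.    0.04  0.06  0.01 -0.04 -0.03]
t 4.15 p [ 0.4287 -0.1394  0.1612] tray [ -49.7 -336.9  147. ] F [1.2 0.2 0.4] gap 0.0855 gf 0.0
turn [ 0.054 -0.017  0.011] n 0.5 | shift cm [ 0.27  3.03 10.12] n 2.6
```

Request:
move_arm(rows=[[[0.054,-0.017,0.011],[0,0,0],100],[[0,0,0],[2,3,0],100],[[0,0,0],[2,3,0],100],[[0,0,0],[2,3,0],100],[[0,0,0],[2,3,0],100],[[0,0,0],[2,3,0],100],[[0,0,0],[0,0,0],100]])

```text
time: 4.73
position: [0.5144, -0.1087, 0.2303]
tcp_rot: [3.067, -0.026, 1.005]
force: [0.1, 1.2, 0.1]
finger_gap: 0.0855
grasp_force: 0.0
```

Run:
```python
from h import *
s=robot.get_state();print(s["qpos"].round(3),s["qvel"].round(2),s["tcp_rot"])
x,y,w=BARS["b"]; plan((down(w),(x,y,.06)))
```

```text
[-1.626 -0.41   1.567  1.995  0.484  1.115 -0.818] [ 0.03 -0.    0.02  0.08  0.    0.02  0.01] [ 3.06704187 -0.02645774  1.00539513]
t 4.73 p [ 0.5144 -0.1087  0.2303] tray [  62.2 -323.   165.8] F [0.1 1.2 0.1] gap 0.0855 gf 0.0
turn [ 0.074 -0.027  0.004] n 0.6 | shift cm [-6.94 -2.53 17.03] n 4.6
```

```bash
cat > fk.py <<'E'
import numpy as np, itertools
from scipy.optimize import least_squares
from scipy.spatial.transform import Rotation as R
ax=["z","y","z","y","z","y","z"]
def fk(q,s,o,t):
    # o: base yaw, tool yaw ; t: 8x3 link translations
    M=R.from_euler("z",o[0]).as_matrix(); p=M@t[0]
    for i in range(7):
        M=M@R.from_euler(ax[i],s[i]*q[i]).as_matrix(); p=p+M@t[i+1]
    return p,M@R.from_euler("z",o[1]).as_matrix()
E
python3 - <<'E'
from fk import *
D=[([-1.34978,.38385,.04381,1.59959,-.01791,1.1612,-.0499],[.20343,.61634,.22987],[-3.13893,.00013,2.82288]),
([-1.383,-.407,1.469,2.206,.506,.981,-.758],[.4287,-.1394,.1612],[3.087,-.017,1.012]),
([-1.626,-.41,1.567,1.995,.484,1.115,-.818],[.5144,-.1087,.2303],[3.06704,-.02646,1.00540])]
res=[]
for s in itertools.product([1,-1],repeat=7):
    if s[1]<0: continue
    def f(o): return np.concatenate([R.from_matrix(R.from_euler("xyz",e).as_matrix().T@fk(q,s,o,np.zeros((8,3)))[1]).as_rotvec() for q,p,e in D])
    b=min((least_squares(f,[a,c]) for a in(0,1.57,3.14,-1.57) for c in(0,1.57,3.14,-1.57)),key=lambda r:r.cost)
    res.append((b.cost,s,b.x))
res.sort(key=lambda r:r[0])
for r in res[:4]: print(r)
c,s,o=res[0]
# positions linear in t
A=[];Y=[]
for q,p,e in D:
    M=R.from_euler("z",o[0]).as_matrix(); B=[M]
    for i in range(7): M=M@R.from_euler(ax[i],s[i]*q[i]).as_matrix(); B.append(M)
    A.append(np.hstack(B));Y+=list(p)
A=np.vstack(A);Y=np.array(Y)
use=[2,9+2,15+2,21+2]  # t0z, t3z, t5z, t7z
for extra in ([],[9],[9,15],[10],[21],[9,15,21],[10,16]):
    u=use+extra; x,r,_,_=np.linalg.lstsq(A[:,u],Y,rcond=None); print(extra,x.round(4),"res mm",((A[:,u]@x-Y)*1000).round(1))
E
```

```text
(np.float64(1.6426051240025728e-06), (-1, 1, -1, 1, -1, 1, -1), array([0.00320224, 1.57391479]))
(np.float64(0.09034610119911003), (1, 1, -1, 1, -1, 1, -1), array([-3.28470453, -4.61970298]))
(np.float64(0.3821201345257809), (-1, 1, -1, -1, 1, -1, -1), array([1.87716859, 3.11894693]))
(np.float64(0.4532136791294422), (1, 1, -1, -1, 1, -1, 1), array([-0.44788777, -1.01517233]))
[] [0.6932 0.5194 0.498  0.7516] res mm [-42.2  11.9  -6.2  -4.4   4.9   3.4   3.6  -1.5   2.7]
[9] [ 0.727   0.5224  0.5067  0.7855 -0.0099] res mm [-42.2  11.8  -3.3  -5.2   5.5   1.2   4.2  -2.    2.1]
[9, 15] [ 0.6857  0.5286  0.4853  0.8036 -0.0128 -0.049 ] res mm [-42.4  11.5  -2.4  -1.2   5.7   0.5   1.1  -3.5   1.9]
[10] [ 0.4394  0.4549  0.5222  0.417  -0.0403] res mm [-2.3  0.3  5.8 -0.6  1.7 -3.9  0.5 -1.6 -1.9]
[21] [ 0.3691  0.4256  0.4582  0.3605 -0.0703] res mm [-37.2  10.2 -10.4   6.6   3.6   7.8  -5.2  -3.5   2.6]
[9, 15, 21] [-0.494  -0.2644  0.7154 -1.9485 -0.1513  0.8149 -0.5546] res mm [-1.8  1.2  1.3 -0.4  3.8  5.6  0.6 -2.8 -6.9]
[10, 16] [ 0.3499  0.4521  0.5234  0.3295 -0.0216 -0.0207] res mm [-0.3 -0.   0.3  1.2  1.2 -1.3 -1.  -1.5  1. ]
```

```bash
cat >> fk.py <<'E'
S=(-1,1,-1,1,-1,1,-1);OO=(.0032,1.5739);T=np.zeros((8,3));T[0,2]=.3499;T[3,2]=.4521;T[5,2]=.5234;T[7,2]=.3295;T[3,1]=-.0216;T[5,1]=-.0207
LO=np.array([-2.61,-.41,-1.48,0,-1.57,.05,-2.85]);HI=np.array([2.61,2.15,1.57,2.5,4.71,1.97,2.85])
F=lambda q:fk(q,S,OO,T)
def jac(q):
    p,M=F(q);J=np.zeros((6,7))
    for i in range(7):
        d=np.array(q,float);d[i]+=1e-5;p2,M2=F(d);J[:3,i]=(p2-p)/1e-5;J[3:,i]=R.from_matrix(M2@M.T).as_rotvec()/1e-5
    return J
def step(q,p,M,w=np.ones(7),lam=1e-4,it=4):
    q=np.array(q,float)
    for _ in range(it):
        pc,Mc=F(q);e=np.r_[p-pc,R.from_matrix(M@Mc.T).as_rotvec()];J=jac(q);Wi=np.diag(1/w)
        q=np.clip(q+Wi@J.T@np.linalg.solve(J@Wi@J.T+lam*np.eye(6),e),LO,HI)
    return q,np.linalg.norm(p-pc)*1000
E
python3 - <<'E'
from fk import *
from h import down
q=[-1.34978,.38385,.04381,1.59959,-.01791,1.1612,-.0499]
p,M=F(q)
for k in range(15): M=M@R.from_rotvec([0,0,.1215]).as_matrix(); q,e=step(q,p,M)
print(q.round(3))
g=np.array([.4556,-.1535,.23])
for k in range(20):
    p=p+(g-p)/(20-k); q,e=step(q,p,M); print(p.round(3),q.round(2),round(e,1)) if k%2 else 0
E
```

```text
[-1.575  0.408  0.326  1.595 -0.139  1.165 -1.788]
[0.228 0.539 0.23 ] [-1.55  0.28  0.36  1.76 -0.11  1.12 -1.73] 0.0
[0.254 0.462 0.23 ] [-1.52  0.15  0.4   1.91 -0.06  1.1  -1.66] 0.0
[0.279 0.385 0.23 ] [-1.48  0.03  0.45  2.03 -0.01  1.09 -1.59] 0.0
[0.304 0.308 0.23 ] [-1.42 -0.09  0.51  2.12  0.05  1.1  -1.5 ] 0.0
[0.329 0.231 0.23 ] [-1.34 -0.19  0.58  2.19  0.12  1.11 -1.39] 0.0
[0.355 0.154 0.23 ] [-1.27 -0.27  0.67  2.23  0.18  1.13 -1.26] 0.0
[0.38  0.077 0.23 ] [-1.2  -0.31  0.79  2.23  0.24  1.15 -1.1 ] 0.0
[0.405 0.    0.23 ] [-1.15 -0.3   0.94  2.19  0.27  1.14 -0.92] 0.0
[ 0.43  -0.077  0.23 ] [-1.17 -0.24  1.15  2.12  0.24  1.13 -0.7 ] 0.0
[ 0.456 -0.154  0.23 ] [-1.46 -0.19  1.57  2.03  0.22  1.12 -0.51] 16.8
```

```bash
sed -i 's/\.02\*min(e,50)\*0/.02*max(e-4,0)/; s/range(400)/range(3000)/; s/uniform(-1,1.2)/uniform(-.6,1.7)/; s/uniform(.5,.85)/uniform(.42,.85)/' search.py; time OMP_NUM_THREADS=1 timeout 500 python3 search.py
```

```text
1.24
[ 0.37 -0.24  0.27] 27 [-0.9  -0.41  1.16  2.08  0.44  1.29  0.56] err 7.7
[0.26 0.45 0.32] 0 [-1.    0.04 -0.12  1.83  0.    1.28 -1.13] err 2.6
[ 0.456 -0.154  0.2  ] -33 [-0.45  0.1   0.71  2.04 -0.08  1.02 -0.27] err 3.7
[ 0.456 -0.154  0.01 ] -33 [-0.27  0.49  0.56  2.11 -0.42  0.66  0.01] err 3.8
(54, np.float64(30.594634613379306))
1.26
[0.07 0.42 0.36] 50 [-1.43 -0.2  -0.07  1.97 -0.01  1.37 -0.61] err 3.1
[0.59 0.38 0.37] -27 [-0.82  0.43  0.26  1.28 -0.11  1.45 -1.03] err 2.5
[ 0.456 -0.154  0.2  ] -33 [-0.38  0.09  0.65  2.04 -0.06  1.02 -0.28] err 2.4
[ 0.456 -0.154  0.01 ] -33 [-0.23  0.47  0.52  2.11 -0.38  0.65 -0.02] err 3.6
(68, np.float64(30.650523229873155))
1.3
[ 0.38 -0.21  0.41] 1 [-0.84 -0.41  0.92  1.89  0.4   1.57  0.04] err 10.0
[0.38 0.35 0.4 ] 13 [-1.01 -0.01  0.18  1.72  0.    1.43 -0.6 ] err 2.6
[ 0.456 -0.154  0.2  ] -33 [-0.55  0.11  0.82  2.04 -0.09  1.03 -0.25] err 3.7
[ 0.456 -0.154  0.01 ] -33 [-0.33  0.51  0.63  2.11 -0.48  0.67  0.05] err 4.0
(46, np.float64(31.31604290696164))
real	2m15.829s
user	8m52.354s
sys	0m0.131s
```

```bash
sed -i 's/Mg=down(yaw)/Mg=down(yaw) if np.ndim(yaw)==0 else yaw/; s/round(yaw)/round(yaw) if np.ndim(yaw)==0 else "T"/' search.py
cat > t.py <<'E'
from search import *
from h import *
job=[((*gb,.2),-32.7),((*gb,.002),-32.7),((*gb,.25),-32.7),(tray(.058,0,.15),RT),(tray(.058,0,.003),RT),(tray(.058,0,.15),RT),(tray(.15,0,.15),RTp),(tray(.11,0,.01),RTp),(tray(.08,0,.01),RTp),(tray(.1,0,.15),RTp),((.589,-.25,.2),27.6),((.589,-.25,.002),27.6),((.589,-.25,.25),27.6),(tray(.124,0,.15),RT),(tray(.124,0,.003),RT),(tray(.124,0,.15),RT),(tray(.18,0,.15),RTp),(tray(.17,0,.02),RTp),(tray(.15,0,.02),RTp),(tray(.1,0,.15),RTp),((.603,-.042,.2),12.1),((.603,-.042,.002),12.1),((.603,-.042,.25),12.1),(tray(.068,0,.15),RT),(tray(.068,0,.01),RT)]
A=dict(
 A=[((.38,.35,.4),13),((.7,.3,.35),0)],
 B=[((.38,.35,.4),13),((.65,.4,.35),0),((.75,-.1,.3),-10)],
 C=[((.25,.45,.35),13),((.6,.4,.35),0),((.7,0,.3),-10)],
 D=[((.38,-.2,.41),0),((.38,.35,.4),13),((.65,.35,.35),0),((.7,-.1,.3),-20)])
for k,w in A.items():
    print(k); q,n,e=run(w+job[:2],verbose=True); print(n,e)
    m=[]
    for i in range(2,len(job)): q,n,e=run([job[i]],q); m.append((q,round(e,1)))
    print("rest: j3",[round(x[0][2],2) for x in m],"j2",[round(x[0][1],2) for x in m],"j4max",max(x[0][3] for x in m),"j6",[round(x[0][5],2) for x in m],"e",[x[1] for x in m])
E
OMP_NUM_THREADS=1 python3 t.py
```

```text
A
[0.38 0.35 0.4 ] 13 [-1.76 -0.01  0.93  1.72  0.01  1.43 -0.61] err 2.7
[0.7  0.3  0.35] 0 [-0.93  0.73  0.87  1.09 -0.53  1.53 -0.18] err 4.4
[ 0.456 -0.154  0.2  ] -33 [-0.94  0.28  1.29  2.03 -0.31  1.05 -0.07] err 2.7
[ 0.456 -0.154  0.002] -33 [-0.49  0.62  0.82  2.1  -0.7   0.72  0.22] err 4.7
47 31.1772211982889
rest: j3 [np.float64(1.44), np.float64(1.57), np.float64(1.3), np.float64(1.57), np.float64(1.57), np.float64(0.97), np.float64(0.98), np.float64(1.57), np.float64(1.07), np.float64(0.85), np.float64(1.11), np.float64(1.57), np.float64(1.17), np.float64(1.57), np.float64(1.57), np.float64(0.87), np.float64(0.89), np.float64(1.57), np.float64(1.19), np.float64(0.92), np.float64(1.24), np.float64(1.57), np.float64(1.17)] j2 [np.float64(0.15), np.float64(0.87), np.float64(0.79), np.float64(0.8), np.float64(0.37), np.float64(0.43), np.float64(0.41), np.float64(0.38), np.float64(0.69), np.float64(0.91), np.float64(0.64), np.float64(0.67), np.float64(0.63), np.float64(0.6), np.float64(0.21), np.float64(0.4), np.float64(0.39), np.float64(0.34), np.float64(0.69), np.float64(
[... 6562 characters left out ...]
np.float64(0.26), np.float64(0.58), np.float64(1.1), np.float64(0.78), np.float64(1.19), np.float64(0.59), np.float64(0.35), np.float64(0.59), np.float64(0.64), np.float64(0.42), np.float64(0.39), np.float64(0.57), np.float64(1.08), np.float64(0.73), np.float64(1.17), np.float64(0.53), np.float64(0.36)] e [np.float64(4.0), np.float64(13.7), np.float64(7.4), np.float64(7.6), np.float64(2.4), np.float64(4.0), np.float64(0.7), np.float64(4.5), np.float64(2.3), np.float64(2.1), np.float64(2.2), np.float64(2.5), np.float64(5.6), np.float64(5.8), np.float64(0.9), np.float64(3.2), np.float64(0.2), np.float64(3.5), np.float64(2.3), np.float64(2.2), np.float64(2.2), np.float64(3.0), np.float64(11.3)]
```

Run:
```python
from h import *
plan((down(0),(.38,-.2,.41)),(down(13),(.38,.35,.4)),(down(0),(.65,.35,.35)))
```

```text
t 4.73 p [ 0.5144 -0.1087  0.2303] tray [  62.2 -323.   165.8] F [0.1 1.2 0.1] gap 0.0855 gf 0.0
turn [ 0.08  -0.005 -0.566] n 4.7 | shift cm [ -9.13 -13.44 -17.97] n 6.1
turn [ 0.     0.    -0.227] n 1.9 | shift cm [53.59 12.37  1.  ] n 13.8
turn [0.    0.    0.227] n 1.9 | shift cm [ 0. 27.  5.] n 6.9
```

Request:
move_arm(rows=[[[0.016,-0.001,-0.113],[0,0,0],100],[[0.016,-0.001,-0.113],[0,0,0],100],[[0.016,-0.001,-0.113],[0,0,0],100],[[0.016,-0.001,-0.113],[0,0,0],100],[[0.016,-0.001,-0.113],[0,0,0],100],[[0,0,0],[-1.52,-2.24,-3],100],[[0,0,0],[-1.52,-2.24,-3],100],[[0,0,0],[-1.52,-2.24,-3],100],[[0,0,0],[-1.52,-2.24,-3],100],[[0,0,0],[-1.52,-2.24,-3],100],[[0,0,0],[-1.52,-2.24,-3],100]])

```text
time: 5.65
position: [0.3661, -0.1925, 0.404]
tcp_rot: [3.14, 0.002, 1.567]
force: [0.7, -1.7, -0.8]
finger_gap: 0.0856
grasp_force: 0.0
```

Run:
```python
from h import *
print(robot.get_state()["qpos"].round(2))
plan((down(13),(.38,.35,.4)),(down(0),(.65,.35,.35)))
```

```text
[-0.66 -0.4   0.79  1.9   0.28  1.53  0.07]
t 5.65 p [ 0.3661 -0.1925  0.404 ] tray [   1.3 -377.2  395. ] F [ 0.7 -1.7 -0.8] gap 0.0856 gf 0.0
turn [ 0.002  0.002 -0.23 ] n 1.9 | shift cm [52.54 13.56  0.4 ] n 13.6
turn [0.    0.    0.227] n 1.9 | shift cm [ 0. 27.  5.] n 6.9
```

Request:
move_arm(rows=[[[0,0,-0.115],[0,0,0],100],[[0,0,-0.115],[0,0,0],100],[[0,0,0],[3.75,0.97,0],100],[[0,0,0],[3.75,0.97,0],100],[[0,0,0],[3.75,0.97,0],100],[[0,0,0],[3.75,0.97,0],100],[[0,0,0],[3.75,0.97,0],100],[[0,0,0],[3.75,0.97,0],100],[[0,0,0],[3.75,0.97,0],100],[[0,0,0],[3.75,0.97,0],100],[[0,0,0],[3.75,0.97,0],100],[[0,0,0],[3.75,0.97,0],100]])

```text
time: 6.65
position: [0.3778, 0.1969, 0.4016]
tcp_rot: [3.14, 0.003, 1.797]
force: [0.5, -0.2, -0.0]
finger_gap: 0.0852
grasp_force: 0.0
```

Request:
move_arm(rows=[[[0,0,0],[3.75,0.97,0],100],[[0,0,0],[3.75,0.97,0],100],[[0,0,0],[3.75,0.97,0],100],[[0,0,0],[3.75,0.97,0],100],[[0,0,0.115],[0,0,0],100],[[0,0,0.115],[0,0,0],100],[[0,0,0],[0,3.85,0.7],100],[[0,0,0],[0,3.85,0.7],100],[[0,0,0],[0,3.85,0.7],100],[[0,0,0],[0,3.85,0.7],100],[[0,0,0],[0,3.85,0.7],100],[[0,0,0],[0,3.85,0.7],100]])

```text
time: 7.65
position: [0.615, 0.3491, 0.3591]
tcp_rot: [3.14, 0.003, 1.567]
force: [0.8, 0.3, -0.0]
finger_gap: 0.0857
grasp_force: 0.0
```

Run:
```python
from h import *
from search import run
q=robot.get_state()["qpos"];print(q.round(2))
x,y,w=BARS["b"]
G=[((.7,-.1,.3),-20),((x,y,.2),w),((x,y,.002),w)]
run(G,q,verbose=True); plan(*[(down(a),g) for g,a in G])
```

```text
[-0.74  0.43  0.24  1.28 -0.1   1.44 -0.51]
[ 0.7 -0.1  0.3] -20 [-0.23  0.5   0.45  1.35 -0.21  1.34 -0.13] err 1.7
[ 0.456 -0.154  0.2  ] -33 [-0.32  0.09  0.58  2.04 -0.06  1.02 -0.28] err 2.4
[ 0.456 -0.154  0.002] -33 [-0.18  0.48  0.46  2.11 -0.36  0.63 -0.04] err 3.7
t 7.65 p [0.615  0.3491 0.3591] tray [286.4 107.5 192.3] F [ 0.8  0.3 -0. ] gap 0.0857 gf 0.0
turn [0.002 0.003 0.346] n 2.9 | shift cm [-39.29  23.35   5.91] n 11.5
turn [0.    0.    0.222] n 1.8 | shift cm [-17.71 -17.68  10.  ] n 6.7
turn [0. 0. 0.] n 0.0 | shift cm [ 0.   0.  19.8] n 5.0
```

Request:
move_arm(rows=[[[0,0,0.115],[0,0,0],100],[[0,0,0.115],[0,0,0],100],[[0,0,0.115],[0,0,0],100],[[0,0,0],[-3.4,1.7,0.45],100],[[0,0,0],[-3.4,1.7,0.45],100],[[0,0,0],[-3.4,1.7,0.45],100],[[0,0,0],[-3.4,1.7,0.45],100],[[0,0,0],[-3.4,1.7,0.45],100],[[0,0,0],[-3.4,1.7,0.45],100],[[0,0,0],[-3.4,1.7,0.45],100],[[0,0,0],[-3.4,1.7,0.45],100],[[0,0,0],[-3.4,1.7,0.45],100]])

```text
time: 8.65
position: [0.6525, 0.0074, 0.32]
tcp_rot: [3.139, 0.002, 1.222]
force: [1.0, -0.0, 0.2]
finger_gap: 0.0855
grasp_force: 0.0
```

Request:
move_arm(rows=[[[0,0,0],[-3.4,1.7,0.45],100],[[0,0,0],[-3.4,1.7,0.45],100],[[0,0,0],[-3.4,1.7,0.45],100],[[0,0,0.111],[0,0,0],100],[[0,0,0.111],[0,0,0],100],[[0,0,0],[-2.53,-2.53,1.43],100],[[0,0,0],[-2.53,-2.53,1.43],100],[[0,0,0],[-2.53,-2.53,1.43],100],[[0,0,0],[-2.53,-2.53,1.43],100],[[0,0,0],[-2.53,-2.53,1.43],100],[[0,0,0],[-2.53,-2.53,1.43],100],[[0,0,0],[-2.53,-2.53,1.43],100]])

```text
time: 9.65
position: [0.4194, -0.1579, 0.2058]
tcp_rot: [3.139, 0.001, 1.0]
force: [1.1, -0.4, 0.8]
finger_gap: 0.0852
grasp_force: 0.0
```

Request:
move_arm(rows=[[[0,0,0],[0,0,3],100],[[0,0,0],[0,0,3],100],[[0,0,0],[0,0,3],100],[[0,0,0],[0,0,3],100],[[0,0,0],[0,0,0],100],[[0,0,0],[0,0,0],100]])

```text
time: 10.15
position: [0.4198, -0.1578, 0.0857]
tcp_rot: [-3.141, 0.003, 1.0]
force: [0.4, -0.6, 0.5]
finger_gap: 0.0855
grasp_force: 0.0
```

Run:
```python
from h import *
x,y,w=BARS["b"]; print(robot.get_state()["qpos"].round(2)); plan((down(w),(x,y,.002)),(down(w),(x,y,.25)),(RT,tray(.058,0,.15)),(RT,tray(.058,0,.003)))
```

```text
[-0.24  0.23  0.55  2.21 -0.17  0.75 -0.14]
t 10.15 p [ 0.4198 -0.1578  0.0857] tray [ -95.9 -353.3   86.1] F [ 0.4 -0.6  0.5] gap 0.0855 gf 0.0
turn [-0.001  0.003 -0.   ] n 0.0 | shift cm [2.29 2.78 8.37] n 2.3
turn [0. 0. 0.] n 0.0 | shift cm [  0.    0.  -24.8] n 6.2
turn [-0.465  0.186 -0.746] n 6.2 | shift cm [35.58  4.5   6.43] n 9.1
turn [-0. -0.  0.] n 0.0 | shift cm [ 0.  -0.  14.7] n 3.7
```

Request:
move_arm(rows=[[[0,0,0],[1.15,1.39,0],100],[[0,0,0],[1.14,1.39,0],100],[[0,0,0],[0,0,2.8],100],[[0,0,0],[0,0,2.8],100],[[0,0,0],[0,0,2],100],[[0,0,0],[0,0,0.75],100],[[0,0,0],[0,0,0],100]])

```text
time: 10.73
position: [0.458, -0.1535, 0.0036]
tcp_rot: [3.139, 0.001, 1.001]
force: [-0.5, 0.2, 0.2]
finger_gap: 0.0853
grasp_force: 0.0
```

Run:
```python
from h import *
x,y,w=BARS["b"]; plan((down(w),(x,y,.002)))
```

```text
t 10.73 p [ 0.458  -0.1535  0.0036] tray [-100.6 -356.3   -4.3] F [-0.5  0.2  0.2] gap 0.0853 gf 0.0
turn [0.003 0.001 0.001] n 0.0 | shift cm [-0.13 -0.2   0.16] n 0.1
```

Request:
move_arm(rows=[[[0,0,0],[-0.13,-0.2,0.16],100],[[0,0,0],[0,0,0],40],[[0,0,0],[0,0,0],40],[[0,0,0],[0,0,0],40],[[0,0,0],[0,0,0],40],[[0,0,0],[0,0,0],40]])

```text
time: 11.23
position: [0.4571, -0.1542, 0.0039]
tcp_rot: [3.135, -0.001, 1.0]
force: [0.1, -0.1, 5.5]
finger_gap: 0.067
grasp_force: 68.1
```

Request:
move_arm(rows=[[[0,0,0],[0,0,-1],40],[[0,0,0],[0,0,-2.5],40],[[0,0,0],[0,0,-3.5],40],[[0,0,0],[0,0,-3.5],40],[[0,0,0],[0,0,-3.5],40],[[0,0,0],[0,0,-3.5],40],[[0,0,0],[0,0,-3.5],40],[[0,0,0],[0,0,-3],40],[[0,0,0],[0,0,0],40]])

```text
time: 11.98
position: [0.4589, -0.1546, 0.2495]
tcp_rot: [3.126, -0.007, 1.0]
force: [1.1, -0.7, -1.9]
finger_gap: 0.067
grasp_force: 68.4
```

Run:
```python
from h import *
from search import run
q=robot.get_state()["qpos"]; print(q.round(2)); plan((RT,tray(.057,0,.15)),(RT,tray(.057,0,.004)))
for m in ([],[((.6,-.05,.3),-10)],[((.62,.05,.3),0)]):
  run(m+[(tray(.057,0,.15),RT),(tray(.057,0,.003),RT)],q,verbose=True)
```

```text
[-0.34  0.02  0.59  2.   -0.02  1.11 -0.31]
t 11.98 p [ 0.4589 -0.1546  0.2495] tray [  15.4 -357.5  212.5] F [ 1.1 -0.7 -1.9] gap 0.067 gf 68.4
turn [-0.447  0.185 -0.746] n 6.2 | shift cm [35.75  4.16  6.25] n 9.1
turn [-0. -0.  0.] n 0.0 | shift cm [ 0.   0.  14.6] n 3.6
[0.456 0.209 0.214] T [-0.38 -0.19 -0.25  2.36  0.31  0.55 -0.68] err 3.7
[0.524 0.222 0.084] T [-0.36  0.22 -0.2   2.3   0.93  0.26 -1.22] err 8.1
[ 0.6  -0.05  0.3 ] -10 [-0.41  0.26  0.49  1.65 -0.13  1.26 -0.06] err 2.6
[0.456 0.209 0.214] T [-0.53 -0.19 -0.11  2.36  0.36  0.55 -0.72] err 1.8
[0.524 0.222 0.084] T [-0.51  0.22 -0.05  2.3   0.85  0.24 -1.16] err 7.1
[0.62 0.05 0.3 ] 0 [-0.49  0.3   0.42  1.6  -0.13  1.27 -0.05] err 2.3
[0.456 0.209 0.214] T [-0.67 -0.19  0.02  2.36  0.41  0.56 -0.76] err 2.8
[0.524 0.222 0.084] T [-0.65  0.22  0.09  2.29  0.76  0.23 -1.08] err 5.9
```

Request:
move_arm(rows=[[[-0.056,0.023,-0.0932],[0,0,0],40],[[-0.056,0.023,-0.0932],[0,0,0],40],[[-0.056,0.023,-0.0932],[0,0,0],40],[[-0.056,0.023,-0.0932],[0,0,0],40],[[-0.056,0.023,-0.0932],[0,0,0],40],[[-0.056,0.023,-0.0932],[0,0,0],40],[[-0.056,0.023,-0.0932],[0,0,0],40],[[-0.056,0.023,-0.0932],[0,0,0],40],[[0,0,0],[3.25,0.38,0.57],40],[[0,0,0],[3.25,0.38,0.57],40],[[0,0,0],[3.25,0.38,0.57],40],[[0,0,0],[3.25,0.38,0.57],40]])

```text
time: 12.98
position: [0.4515, -0.0203, 0.2274]
tcp_rot: [2.669, -0.004, 1.759]
force: [0.1, 0.3, -2.2]
finger_gap: 0.0666
grasp_force: 68.5
```

Request:
move_arm(rows=[[[0,0,0],[3.25,0.38,0.57],40],[[0,0,0],[3.25,0.38,0.57],40],[[0,0,0],[3.25,0.38,0.57],40],[[0,0,0],[3.25,0.38,0.57],40],[[0,0,0],[3.25,0.38,0.57],40],[[0,0,0],[3.25,0.38,0.57],40],[[0,0,0],[3.25,0.38,0.57],40],[[0,0,0],[0,0,0],40],[[0,0,0],[0,0,0],40]])

```text
time: 13.73
position: [0.4501, 0.2119, 0.2049]
tcp_rot: [2.669, -0.0, 1.766]
force: [0.1, -0.9, -2.0]
finger_gap: 0.0672
grasp_force: 68.4
```

Run:
```python
from h import *
q=robot.get_state()["qpos"]; print(q.round(2)); plan((RT,tray(.057,0,.06)),(RT,tray(.057,0,.005)))
```

```text
[-0.41 -0.11 -0.23  2.3   0.35  0.54 -0.71]
t 13.73 p [0.4501 0.2119 0.2049] tray [ 48.2   4.  144.5] F [ 0.1 -0.9 -2. ] gap 0.0672 gf 68.4
turn [-0.016 -0.002  0.004] n 0.1 | shift cm [-0.4   0.88  8.45] n 2.1
turn [-0. -0.  0.] n 0.0 | shift cm [-0.  -0.   5.5] n 1.4
```

Request:
move_arm(rows=[[[-0.016,-0.002,0.004],[-0.4,0.88,1],40],[[0,0,0],[0,0,2.5],40],[[0,0,0],[0,0,2.5],40],[[0,0,0],[0,0,2],40],[[0,0,0],[0,0,2],40],[[0,0,0],[0,0,1],40],[[0,0,0],[0,0,0],40],[[0,0,0],[0,0,0],40]])

```text
time: 14.4
position: [0.5101, 0.2154, 0.1117]
tcp_rot: [2.653, 0.0, 1.754]
force: [-0.5, -0.1, -2.2]
finger_gap: 0.0673
grasp_force: 68.4
```

Run:
```python
from h import *
plan((RT,tray(.057,0,.005)))
c=capture("side"); cv2.imwrite("pics/s2.png",cv2.resize(c["pixels"][60:220,120:340,::-1],None,fx=3,fy=3))
```

```text
t 14.4 p [0.5101 0.2154 0.1117] tray [57.  -3.9 34.3] F [-0.5 -0.1 -2.2] gap 0.0673 gf 68.4
turn [-0.001  0.004 -0.006] n 0.0 | shift cm [0.39 0.   2.93] n 0.7
```

View pics/s2.png

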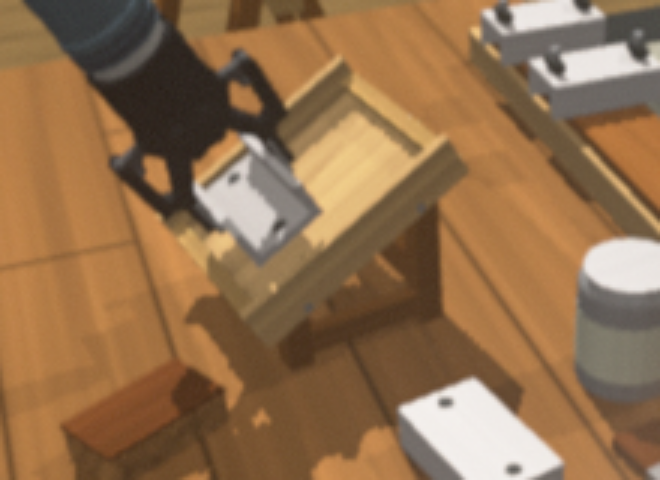

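The bar is held legs-up over the low end of the tray at crop (260,190), square to the side boards. Now I'll lower it.

Request:
move_arm(rows=[[[0,0,0],[0.2,0,1],40],[[0,0,0],[0.2,0,0.9],40],[[0,0,0],[0,0,0.5],40],[[0,0,0],[0,0,0.25],40],[[0,0,0],[0,0,0.15],40],[[0,0,0],[0,0,0],40]])

```text
time: 14.95
position: [0.5231, 0.2241, 0.0884]
tcp_rot: [2.65, -0.002, 1.757]
force: [0.3, 0.0, -2.2]
finger_gap: 0.0671
grasp_force: 68.6
```

Run:
```python
from h import *
plan((RT,tray(.057,0,.004)))
```

```text
t 14.95 p [0.5231 0.2241 0.0884] tray [58.7  2.1  6.9] F [ 0.3  0.  -2.2] gap 0.0671 gf 68.6
turn [ 0.002  0.001 -0.005] n 0.0 | shift cm [-0.21 -0.17  0.29] n 0.1
```

Request:
move_arm(rows=[[[0,0,0],[-0.2,-0.1,0.1],40],[[0,0,0],[0,0,0.1],40],[[0,0,0],[0,0,0.1],40],[[0,0,0],[0,0,0.1],40],[[0,0,0],[0,0,0],40]])

```text
time: 15.37
position: [0.5239, 0.222, 0.0851]
tcp_rot: [2.65, -0.001, 1.756]
force: [-10.9, -3.9, 12.0]
finger_gap: 0.0673
grasp_force: 70.6
```

Run:
```python
from h import *
plan((RT,tray(.057,0,.004)))
```

```text
t 15.37 p [0.5239 0.222  0.0851] tray [57.5 -0.1  3.9] F [-10.9  -3.9  12. ] gap 0.0673 gf 70.6
turn [ 0.003  0.002 -0.005] n 0.0 | shift cm [ 0.01 -0.05 -0.01] n 0.0
```

Request:
move_arm(rows=[[[0,0,0],[0,0,0],90],[[0,0,0],[0,0,0],90],[[0,0,0],[0,0,0],90],[[0,0,0],[0,0,0],90],[[0,0,0],[0,0,-1],90],[[0,0,0],[0,0,-3],90],[[0,0,0],[0,0,-3.5],90],[[0,0,0],[0,4,0],0],[[0,0,0],[0,3,0],0],[[0,0,0],[0,0,0],0],[[0,0,0],[0,0,0],0]])

```text
time: 16.28
position: [0.5527, 0.2278, 0.1855]
tcp_rot: [2.646, -0.003, 1.756]
force: [-0.5, -0.2, -0.6]
finger_gap: 0.0285
grasp_force: 0.0
```

```bash
cat >> h.py <<'E'
def traypts(c):
    W=pts(c); return (W-O)@np.stack([TX,TY,TZ]).T*1000
E
python3 - <<'E'
from h import *
plan((RT,tray(.115,0,.012)))
c=capture("top"); np.savez("top1.npz",**c); A=traypts(c)[140:300,50:210]; 
m=(A[...,2]>31)&(A[...,2]<41)&(A[...,0]>0)&(A[...,0]<110)&(abs(A[...,1])<75); Q=A[m]; print(len(Q)); r=cv2.minAreaRect(Q[:,:2].astype(np.float32)); print(r)
cv2.imwrite("pics/t1.png",cv2.resize(c["pixels"][130:300,40:240,::-1],None,fx=3,fy=3))
E
```

```text
t 16.28 p [0.5527 0.2278 0.1855] tray [130.6   0.2  78.7] F [-0.5 -0.2 -0.6] gap 0.0285 gf 0.0
turn [ 0.006 -0.    -0.006] n 0.1 | shift cm [-0.02 -1.56  6.67] n 1.7
330
((55.27033996582031, -16.25387191772461), (86.88179016113281, 70.0063247680664), 89.62897491455078)
```

View pics/t1.png

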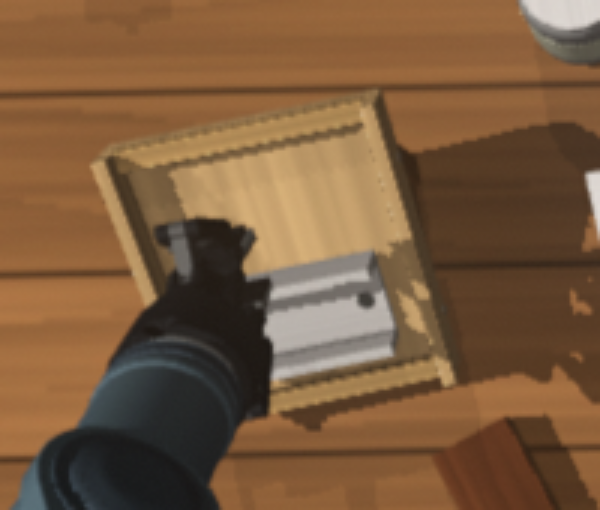

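The bar sits flat at the low end, seen at crop (330,330). It is square to within 0.4°, centred at x≈56 mm and y≈1 mm. Next I push it to the lip with the fingers shut.

Request:
move_arm(rows=[[[0.006,0,-0.006],[0,-0.9,1],0],[[0,0,0],[0,0,3],0],[[0,0,0],[0,0,2],0],[[0,0,0],[0,0,0.8],0],[[0,0,0],[0,-0.9,0],0],[[0,0,0],[0,-0.7,0],0],[[0,0,0],[0,-0.6,0],0],[[0,0,0],[0,-0.6,0],0],[[0,0,0],[0,-0.5,0],0],[[0,0,0],[0,0,0],0]])

```text
time: 17.17
position: [0.5433, 0.2258, 0.1027]
tcp_rot: [2.658, 0.002, 1.763]
force: [-0.4, -0.0, 0.2]
finger_gap: -0.0003
grasp_force: 0.0
```

Run:
```python
from h import *
plan((RT,tray(.0845,0,.010)))
c=capture("top"); A=traypts(c)[140:300,50:210]
m=(A[...,2]>31)&(A[...,2]<41)&(A[...,0]>-5)&(A[...,0]<110)&(A[...,1]>-75)&(A[...,1]<-22); Q=A[m]; print(len(Q)); print(cv2.minAreaRect(Q[:,:2].astype(np.float32)))
```

```text
t 17.17 p [0.5433 0.2258 0.1027] tray [83.2 -0.  10.1] F [-0.4 -0.   0.2] gap -0.0003 gf 0.0
turn [-0.006  0.001  0.003] n 0.0 | shift cm [0.   0.13 0.01] n 0.0
155
((33.45447540283203, -40.777366638183594), (37.03904342651367, 69.1165542602539), 89.82264709472656)
```

The bar is against the lip, at x≈34 mm and square. Next, the second legs-up bar at top-view (355,201).

Request:
move_arm(rows=[[[0,0,0],[0,0.6,0],0],[[0,0,0],[0,0,-3.8],60],[[0,0,0],[0,0,-3.8],100],[[0,0,0],[0,0,-3.8],100],[[0,0,0],[0,0,-3.8],100],[[0,0,0],[0,0,0],100]])

```text
time: 17.72
position: [0.4832, 0.2168, 0.2505]
tcp_rot: [2.641, -0.003, 1.764]
force: [1.1, 0.7, 1.0]
finger_gap: 0.0606
grasp_force: 0.0
```

Run:
```python
from h import *
from search import run
q=robot.get_state()["qpos"]; print(q.round(2)); x,y,w=BARS["a"]
plan((down(w),(x,y,.12)),(down(w),(x,y,.004)))
g=(x,y,.12)
run([(g,w),((x,y,.004),w),((x,y,.25),w),(tray(.124,0,.15),RT),(tray(.124,0,.005),RT)],q,verbose=True)
```

```text
[-0.32 -0.11 -0.28  2.21  0.29  0.6  -0.61]
t 17.72 p [0.4832 0.2168 0.2505] tray [ 99.1   2.6 169.1] F [1.1 0.7 1. ] gap 0.0606 gf 0.0
turn [ 0.497  0.069 -0.283] n 4.1 | shift cm [-46.27 -12.2   13.05] n 12.4
turn [0. 0. 0.] n 0.0 | shift cm [ 0.   0.  11.6] n 2.9
[ 0.589 -0.25   0.12 ] 28 [ 0.27  0.49  0.08  1.7  -0.05  0.96  0.85] err 2.2
[ 0.589 -0.25   0.004] 28 [ 0.28  0.66  0.07  1.72 -0.06  0.77  0.86] err 1.2
[ 0.589 -0.25   0.25 ] 28 [ 0.26  0.35  0.09  1.61 -0.03  1.19  0.84] err 2.0
[0.514 0.22  0.245] T [ 0.06 -0.12 -0.62  2.21  0.2   0.58 -0.52] err 2.0
[0.581 0.233 0.117] T [ 0.02  0.28 -0.57  2.16  0.86  0.39 -1.06] err 7.0
```

Request:
move_arm(rows=[[[0.0995,0.0138,-0.0566],[0,0,0],100],[[0.0995,0.0138,-0.0566],[0,0,0],100],[[0.0995,0.0138,-0.0566],[0,0,0],100],[[0.0995,0.0138,-0.0566],[0,0,0],100],[[0.0995,0.0138,-0.0566],[0,0,0],100],[[0,0,0],[-3.56,-0.94,0.5],100],[[0,0,0],[-3.56,-0.94,0.5],100],[[0,0,0],[-3.56,-0.94,0.5],100],[[0,0,0],[-3.56,-0.94,0.5],100],[[0,0,0],[-3.56,-0.94,0.5],100],[[0,0,0],[-3.56,-0.94,0.5],100],[[0,0,0],[-3.56,-0.94,0.5],100]])

```text
time: 18.72
position: [0.5381, -0.0398, 0.2074]
tcp_rot: [-3.128, 0.0, 2.051]
force: [0.6, 0.5, -0.3]
finger_gap: 0.0855
grasp_force: 0.0
```

Request:
move_arm(rows=[[[0,0,0],[-3.56,-0.94,0.5],100],[[0,0,0],[-3.56,-0.94,0.5],100],[[0,0,0],[-3.56,-0.94,0.5],100],[[0,0,0],[-3.56,-0.94,0.5],100],[[0,0,0],[-3.56,-0.94,0.5],100],[[0,0,0],[-3.56,-0.94,0.5],100],[[0,0,0],[0,0,0],100]])

```text
time: 19.3
position: [0.584, -0.2655, 0.1774]
tcp_rot: [-3.123, 0.007, 2.039]
force: [-0.4, -1.4, 0.1]
finger_gap: 0.0855
grasp_force: 0.0
```

Run:
```python
from h import *
x,y,w=BARS["a"]; plan((down(w),(x,y,.08)),(down(w),(x,y,.004)))
```

```text
t 19.3 p [ 0.584  -0.2655  0.1774] tray [  71.5 -490.1  100.9] F [-0.4 -1.4  0.1] gap 0.0855 gf 0.0
turn [-0.019  0.007 -0.014] n 0.2 | shift cm [1.15 1.21 9.74] n 2.5
turn [0. 0. 0.] n 0.0 | shift cm [0.  0.  7.6] n 1.9
```

Request:
move_arm(rows=[[[-0.019,0.007,-0.014],[1.15,1.21,0],100],[[0,0,0],[0,0,3.5],100],[[0,0,0],[0,0,3.5],100],[[0,0,0],[0,0,3],100],[[0,0,0],[0,0,0],100]])

```text
time: 19.72
position: [0.5856, -0.2331, 0.0706]
tcp_rot: [-3.137, -0.018, 2.067]
force: [-0.9, 0.4, -1.2]
finger_gap: 0.0852
grasp_force: 0.0
```

Run:
```python
from h import *
x,y,w=BARS["a"]; plan((down(w),(x,y,.004)))
```

```text
t 19.72 p [ 0.5856 -0.2331  0.0706] tray [  28.2 -458.6    3.1] F [-0.9  0.4 -1.2] gap 0.0852 gf 0.0
turn [-0.005 -0.018  0.015] n 0.1 | shift cm [-1.64 -0.43  6.66] n 1.7
```

Request:
move_arm(rows=[[[-0.005,-0.018,0.015],[-1.64,-0.43,0],100],[[0,0,0],[0,0,0],100],[[0,0,0],[0,0,0],100]])

```text
time: 19.97
position: [0.5965, -0.2562, 0.0805]
tcp_rot: [3.13, 0.016, 2.047]
force: [-0.4, 0.3, 0.1]
finger_gap: 0.0854
grasp_force: 0.0
```

Run:
```python
from h import *
x,y,w=BARS["a"]; plan((down(w),(x,y,.004)))
```

```text
t 19.97 p [ 0.5965 -0.2562  0.0805] tray [  38.4 -483.4    8.8] F [-0.4  0.3  0.1] gap 0.0854 gf 0.0
turn [ 0.011  0.016 -0.005] n 0.1 | shift cm [ 0.91 -0.33  7.65] n 1.9
```

Request:
move_arm(rows=[[[0,0,0],[0,0,0],100],[[0,0,0],[0,0,0],100],[[0,0,0],[0,0,0],100]])

```text
time: 20.22
position: [0.5954, -0.2533, 0.0787]
tcp_rot: [3.132, 0.012, 2.05]
force: [-0.3, 0.2, -0.1]
finger_gap: 0.0854
grasp_force: 0.0
```

Run:
```python
from h import *
x,y,w=BARS["a"]; plan((down(w),(x,y,.004)))
```

```text
t 20.22 p [ 0.5954 -0.2533  0.0787] tray [  37.  -480.3    7.5] F [-0.3  0.2 -0.1] gap 0.0854 gf 0.0
turn [ 0.01   0.012 -0.002] n 0.1 | shift cm [ 0.6  -0.36  7.47] n 1.9
```

Request:
move_arm(rows=[[[0.009,0.01,0],[0.4,-0.36,0],100],[[0,0,0],[0,0,2],100],[[0,0,0],[0,0,1.5],100],[[0,0,0],[0,0,0],100],[[0,0,0],[0,0,0],100]])

```text
time: 20.63
position: [0.5881, -0.2508, 0.0413]
tcp_rot: [-3.139, -0.002, 2.05]
force: [-0.1, 0.1, -0.3]
finger_gap: 0.0854
grasp_force: 0.0
```

Run:
```python
from h import *
x,y,w=BARS["a"]; plan((down(w),(x,y,.004)))
```

```text
t 20.63 p [ 0.5881 -0.2508  0.0413] tray [  13.6 -476.5  -22.4] F [-0.1  0.1 -0.3] gap 0.0854 gf 0.0
turn [-0.003 -0.002 -0.002] n 0.0 | shift cm [0.04 0.17 3.73] n 0.9
```

Request:
move_arm(rows=[[[0,0,0],[0,0.15,1.2],100],[[0,0,0],[0,0,1.2],100],[[0,0,0],[0,0,0.9],100],[[0,0,0],[0,0,0.4],100],[[0,0,0],[0,0,0],100],[[0,0,0],[0,0,0],40],[[0,0,0],[0,0,0],40],[[0,0,0],[0,0,0],40],[[0,0,0],[0,0,0],40],[[0,0,0],[0,0,0],40]])

```text
time: 21.47
position: [0.5911, -0.2513, 0.0057]
tcp_rot: [-3.141, 0.002, 2.05]
force: [0.5, -0.5, 0.3]
finger_gap: 0.0668
grasp_force: 71.5
```

Request:
move_arm(rows=[[[0,0,0],[0,0,-1],40],[[0,0,0],[0,0,-2.5],40],[[0,0,0],[0,0,-3.5],40],[[0,0,0],[0,0,-3.5],40],[[0,0,0],[0,0,-3.5],40],[[0,0,0],[0,0,-3.5],40],[[0,0,0],[0,0,-3.5],40],[[0,0,0],[0,0,-3],40],[[0,0,0],[0,0,0],40],[[0,0,0],[0,0,0],40]])

```text
time: 22.3
position: [0.5917, -0.251, 0.2477]
tcp_rot: [3.139, 0.004, 2.05]
force: [-0.3, 0.6, -5.1]
finger_gap: 0.0671
grasp_force: 71.4
```

Run:
```python
from h import *
from search import run
q=robot.get_state()["qpos"]; print(q.round(2)); plan((RT,tray(.125,0,.13)),(RT,tray(.125,0,.005)))
run([(tray(.125,0,.13),RT),(tray(.125,0,.005),RT)],q,verbose=True)
```

```text
[ 0.24  0.35  0.12  1.61 -0.05  1.18  0.85]
t 22.3 p [ 0.5917 -0.251   0.2477] tray [ 113.6 -477.3  158.1] F [-0.3  0.6 -5.1] gap 0.0671 gf 71.4
turn [-0.483 -0.067  0.284] n 4.0 | shift cm [47.73  1.14  2.81] n 12.0
turn [-0. -0.  0.] n 0.0 | shift cm [ 0.  -0.  12.5] n 3.1
[0.524 0.222 0.228] T [-0.01 -0.06 -0.55  2.2   0.28  0.55 -0.59] err 2.0
[0.582 0.233 0.118] T [-0.07  0.27 -0.48  2.16  0.81  0.38 -1.02] err 4.6
```

Request:
move_arm(rows=[[[-0.0966,-0.0134,0.0568],[0,0,0],40],[[-0.0966,-0.0134,0.0568],[0,0,0],40],[[-0.0966,-0.0134,0.0568],[0,0,0],40],[[-0.0966,-0.0134,0.0568],[0,0,0],40],[[-0.0966,-0.0134,0.0568],[0,0,0],40],[[0,0,0],[3.5,0.09,0.1],40],[[0,0,0],[3.5,0.09,0.1],40],[[0,0,0],[3.5,0.09,0.1],40],[[0,0,0],[3.5,0.09,0.1],40],[[0,0,0],[3.5,0.09,0.1],40],[[0,0,0],[3.5,0.09,0.1],40],[[0,0,0],[3.5,0.09,0.1],40]])

```text
time: 23.3
position: [0.5489, -0.0068, 0.2378]
tcp_rot: [2.665, -0.004, 1.761]
force: [0.2, -0.3, -3.6]
finger_gap: 0.0665
grasp_force: 71.3
```

Request:
move_arm(rows=[[[0,0,0],[3.5,0.09,0.1],40],[[0,0,0],[3.5,0.09,0.1],40],[[0,0,0],[3.5,0.09,0.1],40],[[0,0,0],[3.5,0.09,0.1],40],[[0,0,0],[3.5,0.09,0.1],40],[[0,0,0],[3.5,0.09,0.1],40],[[0,0,0],[1.5,0,0.1],40],[[0,0,0],[0,0,0],40],[[0,0,0],[0,0,0],40],[[0,0,0],[0,0,0],40]])

```text
time: 24.13
position: [0.5167, 0.2117, 0.2361]
tcp_rot: [2.663, -0.0, 1.759]
force: [-0.1, -0.5, -4.1]
finger_gap: 0.0668
grasp_force: 71.2
```

Run:
```python
from h import *
plan((RT,tray(.125,0,.05)),(RT,tray(.125,0,.006)))
```

```text
t 24.13 p [0.5167 0.2117 0.2361] tray [120.5  -8.8 141.4] F [-0.1 -0.5 -4.1] gap 0.0668 gf 71.2
turn [-0.01   0.001 -0.002] n 0.1 | shift cm [0.88 0.45 9.14] n 2.3
turn [-0. -0.  0.] n 0.0 | shift cm [-0.   0.   4.4] n 1.1
```

Request:
move_arm(rows=[[[-0.01,0,-0.002],[0.88,0.45,1],40],[[0,0,0],[0,0,2.5],40],[[0,0,0],[0,0,2.5],40],[[0,0,0],[0,0,2],40],[[0,0,0],[0,0,1.5],40],[[0,0,0],[0,0,1],40],[[0,0,0],[0,0,0],40],[[0,0,0],[0,0,0],40]])

```text
time: 24.8
position: [0.5692, 0.2303, 0.1472]
tcp_rot: [2.65, -0.0, 1.759]
force: [0.5, 0.8, -3.7]
finger_gap: 0.067
grasp_force: 71.0
```

Run:
```python
from h import *
plan((RT,tray(.125,0,.006)))
```

```text
t 24.8 p [0.5692 0.2303 0.1472] tray [127.3  -0.5  37. ] F [ 0.5  0.8 -3.7] gap 0.067 gf 71.0
turn [ 0.002  0.001 -0.002] n 0.0 | shift cm [ 0.05 -0.24  3.1 ] n 0.8
```

Request:
move_arm(rows=[[[0,0,0],[0,-0.24,1],40],[[0,0,0],[0,0,1],40],[[0,0,0],[0,0,0.6],40],[[0,0,0],[0,0,0.2],40],[[0,0,0],[0,0,0.15],40],[[0,0,0],[0,0,0.15],40],[[0,0,0],[0,0,0],40]])

```text
time: 25.38
position: [0.5823, 0.2356, 0.1211]
tcp_rot: [2.646, -0.002, 1.762]
force: [0.8, -0.9, -4.0]
finger_gap: 0.0668
grasp_force: 71.3
```

Run:
```python
from h import *
plan((RT,tray(.125,0,.006)))
```

```text
t 25.38 p [0.5823 0.2356 0.1211] tray [127.3   2.2   7.4] F [ 0.8 -0.9 -4. ] gap 0.0668 gf 71.3
turn [ 0.007 -0.002  0.   ] n 0.1 | shift cm [-0.22 -0.23  0.14] n 0.1
```

Request:
move_arm(rows=[[[0,0,0],[-0.2,-0.2,0.1],40],[[0,0,0],[0,0,0.1],40],[[0,0,0],[0,0,0.1],40],[[0,0,0],[0,0,0],40]])

```text
time: 25.72
position: [0.5815, 0.233, 0.1184]
tcp_rot: [2.646, 0.001, 1.761]
force: [-9.4, -4.2, 10.4]
finger_gap: 0.0668
grasp_force: 73.3
```

Run:
```python
from h import *
plan((RT,tray(.125,0,.005)))
```

```text
t 25.72 p [0.5815 0.233  0.1184] tray [124.9  -0.2   5.7] F [-9.4 -4.2 10.4] gap 0.0668 gf 73.3
turn [0.006 0.001 0.   ] n 0.1 | shift cm [0.02 0.01 0.07] n 0.0
```

Request:
move_arm(rows=[[[0,0,0],[0,0,0],88],[[0,0,0],[0,0,0],88],[[0,0,0],[0,0,0],88],[[0,0,0],[0,0,0],88],[[0,0,0],[0,0,-1],88],[[0,0,0],[0,0,-3],88],[[0,0,0],[0,0,-3],88],[[0,0,0],[0,3,0],0],[[0,0,0],[0,2.6,0],0],[[0,0,0],[0,0,0],0],[[0,0,0],[0,0,0],0],[[0,0,0],[0,0,0],0]])

```text
time: 26.72
position: [0.5974, 0.2361, 0.2045]
tcp_rot: [2.648, -0.001, 1.762]
force: [-0.4, 0.2, -0.1]
finger_gap: 0.0144
grasp_force: 0.0
```

Run:
```python
from h import *
plan((RT,tray(.181,0,.016)))
c=capture("top"); A=traypts(c)[130:300,50:210]
m=(A[...,2]>31)&(A[...,2]<41)&(A[...,0]>-5)&(A[...,0]<165)&(A[...,1]>-75)&(A[...,1]<-22); Q=A[m]
x=Q[:,0]; h,e=np.histogram(x,np.arange(-4,170,4)); print([(int(a),int(b)) for a,b in zip(e,h) if b]); 
for s in (x<80,x>80): print(cv2.minAreaRect(Q[s][:,:2].astype(np.float32)))
```

```text
t 26.72 p [0.5974 0.2361 0.2045] tray [179.7  -0.2  74.1] F [-0.4  0.2 -0.1] gap 0.0144 gf 0.0
turn [ 0.005 -0.001  0.   ] n 0.0 | shift cm [0.02 0.13 5.81] n 1.5
[(-4, 8), (0, 29), (4, 35), (8, 6), (56, 6), (60, 32), (64, 36), (68, 3), (88, 25), (92, 35), (96, 22), (148, 30), (152, 37), (156, 17)]
((33.70594024658203, -40.940528869628906), (70.60540008544922, 37.120121002197266), 0.09074459969997406)
((123.2275619506836, -40.562049865722656), (36.73011016845703, 70.02362823486328), 89.99159240722656)
```

Request:
move_arm(rows=[[[0,0,0],[0,0.13,2.5],0],[[0,0,0],[0,0,2.2],0],[[0,0,0],[0,0,1.1],0],[[0,0,0],[0,0,0],0],[[0,0,0],[0,-0.7,0],0],[[0,0,0],[0,-0.6,0],0],[[0,0,0],[0,-0.5,0],0],[[0,0,0],[0,-0.5,0],0],[[0,0,0],[0,-0.4,0],0],[[0,0,0],[0,-0.3,0],0],[[0,0,0],[0,0,0],0],[[0,0,0],[0,0,0],0]])

```text
time: 27.77
position: [0.5998, 0.2369, 0.1406]
tcp_rot: [2.647, -0.001, 1.763]
force: [-1.5, 0.4, 0.4]
finger_gap: 0.0003
grasp_force: 0.0
```

```bash
cat > see.py <<'E'
from h import *
plan((RT,tray(.150,0,.016)))
c=capture("top"); A=traypts(c)[130:300,50:210]
m=(A[...,2]>31)&(A[...,2]<41)&(A[...,0]>-8)&(A[...,0]<165)&(A[...,1]>-75)&(A[...,1]<-24); Q=A[m]
x=Q[:,0]; h,e=np.histogram(x,np.arange(-4,170,4)); print([(int(a),int(b)) for a,b in zip(e,h) if b]); 
print(cv2.minAreaRect(Q[:,:2].astype(np.float32)))
E
python3 see.py
```

```text
t 27.77 p [0.5998 0.2369 0.1406] tray [151.9   0.2  16.5] F [-1.5  0.4  0.4] gap 0.0003 gf 0.0
turn [ 0.006 -0.002  0.001] n 0.0 | shift cm [-0.02 -0.19  0.05] n 0.0
[(-4, 4), (0, 29), (4, 39), (8, 5), (56, 5), (60, 31), (64, 32), (68, 27), (72, 36), (76, 12), (124, 2), (128, 33), (132, 32), (136, 16)]
((68.04788208007812, -41.87665557861328), (138.81544494628906, 34.78999328613281), 0.11026011407375336)
```

Both bars are in line and snug: 138.8 mm overall against 136 nominal, at an angle of 0.1°. Now the legs-down bar at top-view (264,197).

Request:
move_arm(rows=[[[0,0,0],[0,0.4,0],0],[[0,0,0],[0,0,-3.8],60],[[0,0,0],[0,0,-3.8],100],[[0,0,0],[0,0,-3.8],100],[[0,0,0],[0,0,-1],100],[[0,0,0],[0,0,0],100],[[0,0,0],[0,0,0],100]])

```text
time: 28.4
position: [0.5463, 0.2262, 0.2525]
tcp_rot: [2.645, -0.001, 1.762]
force: [-0.7, 0.2, -0.7]
finger_gap: 0.0721
grasp_force: 0.0
```

Run:
```python
from h import *
from search import run
q=robot.get_state()["qpos"]; print(q.round(2)); x,y,w=BARS["c"]
plan((down(w),(x,y,.15)),(down(w),(x,y,.004)))
run([((x,y,.15),w),((x,y,.004),w),((x,y,.25),w),(tray(.068,0,.15),RT),(tray(.068,0,.012),RT)],q,verbose=True)
c=capture("top"); W=pts(c)[172:220,232:297].reshape(-1,3); Q=W[W[:,2]>.028]; print(cv2.minAreaRect((Q[:,:2]*1000).astype(np.float32)))
```

```text
[-0.01  0.03 -0.55  2.07  0.33  0.6  -0.59]
t 28.4 p [0.5463 0.2262 0.2525] tray [156.2  -0.2 140.9] F [-0.7  0.2 -0.7] gap 0.0721 gf 0.0
turn [ 0.497  0.004 -0.02 ] n 4.1 | shift cm [-27.39  -0.04  10.25] n 7.3
turn [0. 0. 0.] n 0.0 | shift cm [ 0.   0.  14.6] n 3.6
[ 0.603 -0.042  0.15 ] 12 [ 0.34  0.4  -0.4   1.79  0.18  1.    0.08] err 1.6
[ 0.603 -0.042  0.004] 12 [ 0.29  0.61 -0.34  1.83  0.28  0.75  0.01] err 2.2
[ 0.603 -0.042  0.25 ] 12 [ 0.37  0.29 -0.42  1.71  0.13  1.18  0.12] err 2.3
[0.466 0.211 0.219] T [ 0.33 -0.26 -0.9   2.32 -0.02  0.53 -0.39] err 3.1
[0.529 0.223 0.097] T [ 0.41  0.33 -1.01  2.29  1.2   0.45 -1.37] err 16.9
((603.2134399414062, -41.62371063232422), (68.6822738647461, 120.05445861816406), 11.818317413330078)
```

Request:
move_arm(rows=[[[0.0995,0.001,-0.004],[0,0,0],100],[[0.0995,0.001,-0.004],[0,0,0],100],[[0.0995,0.001,-0.004],[0,0,0],100],[[0.0995,0.001,-0.004],[0,0,0],100],[[0.0995,0.001,-0.004],[0,0,0],100],[[0,0,0],[-3.04,0,0.5],100],[[0,0,0],[-3.04,0,0.5],100],[[0,0,0],[-3.04,0,0.5],100],[[0,0,0],[-3.04,0,0.5],100],[[0,0,0],[-3.04,0,0.5],100],[[0,0,0],[-3.04,0,0.5],100],[[0,0,0],[-3.04,0,0.5],100]])

```text
time: 29.45
position: [0.5897, 0.0162, 0.2129]
tcp_rot: [-3.134, -0.002, 1.783]
force: [-0.0, -1.0, -0.2]
finger_gap: 0.085
grasp_force: 0.0
```

Request:
move_arm(rows=[[[0,0,0],[-3.04,0,0.5],100],[[0,0,0],[-3.04,0,0.5],100],[[0,0,0],[0,0,3],100],[[0,0,0],[0,0,3],100],[[0,0,0],[0,0,3],100],[[0,0,0],[0,0,2],100],[[0,0,0],[0,0,0],100],[[0,0,0],[0,0,0],100],[[0,0,0],[0,0,0],100]])

```text
time: 30.2
position: [0.6035, -0.041, 0.096]
tcp_rot: [-3.139, -0.002, 1.783]
force: [0.4, -0.2, 0.6]
finger_gap: 0.0852
grasp_force: 0.0
```

Run:
```python
from h import *
x,y,w=BARS["c"]; w=11.9
plan((down(w),(x,y,.004)))
```

```text
t 30.2 p [ 0.6035 -0.041   0.096 ] tray [ 8.770e+01 -2.734e+02  1.000e-01] F [ 0.4 -0.2  0.6] gap 0.0852 gf 0.0
turn [-0.002 -0.002  0.005] n 0.0 | shift cm [-0.06 -0.04  9.2 ] n 2.3
```

Request:
move_arm(rows=[[[0,0,0.005],[0,0,3],100],[[0,0,0],[0,0,3],100],[[0,0,0],[0,0,2],100],[[0,0,0],[0,0,1],100],[[0,0,0],[0,0,0.2],100],[[0,0,0],[0,0,0],100],[[0,0,0],[0,0,0],40],[[0,0,0],[0,0,0],40],[[0,0,0],[0,0,0],40],[[0,0,0],[0,0,0],40],[[0,0,0],[0,0,0],40]])

```text
time: 31.12
position: [0.6051, -0.041, 0.0068]
tcp_rot: [3.14, -0.0, 1.778]
force: [-0.2, -0.6, 6.8]
finger_gap: 0.0669
grasp_force: 71.2
```

Request:
move_arm(rows=[[[0,0,0],[0,0,-1],40],[[0,0,0],[0,0,-2.5],40],[[0,0,0],[0,0,-3.5],40],[[0,0,0],[0,0,-3.5],40],[[0,0,0],[0,0,-3.5],40],[[0,0,0],[0,0,-3.5],40],[[0,0,0],[0,0,-3.5],40],[[0,0,0],[0,0,-3],40],[[0,0,0],[0,0,0],40],[[0,0,0],[0,0,0],40]])

```text
time: 31.95
position: [0.6041, -0.0411, 0.2463]
tcp_rot: [3.14, -0.0, 1.778]
force: [-0.3, -0.6, -4.6]
finger_gap: 0.0671
grasp_force: 70.3
```

Run:
```python
from h import *
from search import run
q=robot.get_state()["qpos"]; print(q.round(2)); plan((RT,tray(.069,0,.13)),(RT,tray(.069,0,.05)))
for m in ([],[((.62,.2,.33),10)],[((.6,.12,.28),10)]):
  run(m+[(tray(.069,0,.13),RT),(tray(.069,0,.05),RT),(tray(.069,0,.012),RT)],q,verbose=True,stepm=.03)
```

```text
[ 0.33  0.32 -0.41  1.68  0.13  1.17  0.1 ]
t 31.95 p [ 0.6041 -0.0411  0.2463] tray [ 158.8 -273.6  132.5] F [-0.3 -0.6 -4.6] gap 0.0671 gf 70.3
turn [-0.487 -0.004  0.016] n 4.1 | shift cm [27.36 -8.98  0.26] n 7.2
turn [-0. -0.  0.] n 0.0 | shift cm [ 0. -0.  8.] n 2.0
[0.476 0.213 0.202] T [ 0.29 -0.17 -0.87  2.32  0.13  0.48 -0.52] err 0.9
[0.513 0.22  0.131] T [ 0.39  0.15 -0.99  2.31  0.84  0.41 -1.1 ] err 4.2
[0.53  0.223 0.098] T [ 0.28  0.28 -0.87  2.29  1.12  0.41 -1.32] err 1.5
[0.62 0.2  0.33] 10 [ 0.04  0.34 -0.52  1.49  0.17  1.35 -0.32] err 0.6
[0.476 0.213 0.202] T [ 0.03 -0.14 -0.63  2.33  0.24  0.49 -0.61] err 0.9
[0.513 0.22  0.131] T [ 0.08  0.11 -0.67  2.31  0.74  0.37 -1.02] err 3.0
[0.53  0.223 0.098] T [ 0.02  0.23 -0.59  2.28  0.99  0.34 -1.23] err 1.2
[0.6  0.12 0.28] 10 [ 0.15  0.28 -0.49  1.66  0.14  1.24 -0.19] err 0.6
[0.476 0.213 0.202] T [ 0.11 -0.15 -0.71  2.33  0.21  0.49 -0.58] err 1.1
[0.513 0.22  0.131] T [ 0.17  0.12 -0.76  2.31  0.76  0.38 -1.04] err 3.3
[0.53  0.223 0.098] T [ 0.1   0.24 -0.68  2.28  1.03  0.36 -1.26] err 1.3
```

Request:
move_arm(rows=[[[-0.0974,-0.001,0.003],[0,0,0],40],[[-0.0974,-0.001,0.003],[0,0,0],40],[[-0.0974,-0.001,0.003],[0,0,0],40],[[-0.0974,-0.001,0.003],[0,0,0],40],[[-0.0974,-0.001,0.003],[0,0,0],40],[[0,0,0],[3.04,-1,0],40],[[0,0,0],[3.04,-1,0],40],[[0,0,0],[3.04,-1,0],40],[[0,0,0],[3.04,-1,0],40],[[0,0,0],[3.04,-1,0],40],[[0,0,0],[3.04,-1,0],40],[[0,0,0],[3.04,-1,0],40]])

```text
time: 32.95
position: [0.4976, 0.1554, 0.2073]
tcp_rot: [2.665, 0.001, 1.762]
force: [-0.4, 0.9, -4.4]
finger_gap: 0.067
grasp_force: 70.3
```

Request:
move_arm(rows=[[[0,0,0],[3.04,-1,0],40],[[0,0,0],[3.04,-1,0],40],[[0,0,0],[0,0,0],40],[[0,0,0],[0,0,0],40],[[0,0,0],[0,0,0],40]])

```text
time: 33.37
position: [0.4709, 0.2106, 0.1995]
tcp_rot: [2.663, 0.001, 1.762]
force: [-0.5, -1.6, -3.8]
finger_gap: 0.0668
grasp_force: 70.3
```

Run:
```python
from h import *
print(robot.get_state()["qpos"].round(2));plan((RT,tray(.069,0,.06)))
```

```text
[ 0.25 -0.05 -0.83  2.25  0.31  0.5  -0.64]
t 33.37 p [0.4709 0.2106 0.1995] tray [ 63.4  -1.2 130.3] F [-0.5 -1.6 -3.8] gap 0.0668 gf 70.3
turn [-0.01   0.001  0.002] n 0.1 | shift cm [0.12 0.56 7.03] n 1.8
```

Request:
move_arm(rows=[[[-0.01,0.001,0.002],[0.12,0.56,1],40],[[0,0,0],[0,0,2],40],[[0,0,0],[0,0,2],40],[[0,0,0],[0,0,1.5],40],[[0,0,0],[0,0,0.5],40],[[0,0,0],[0,0,0],40],[[0,0,0],[0,0,0],40]])

```text
time: 33.95
position: [0.5099, 0.2187, 0.1417]
tcp_rot: [2.65, -0.002, 1.758]
force: [-0.9, 0.2, -3.5]
finger_gap: 0.067
grasp_force: 70.1
```

Run:
```python
from h import *
plan((RT,tray(.069,0,.03)),(RT,tray(.069,0,.016)))
c=capture("side"); cv2.imwrite("pics/s3.png",cv2.resize(c["pixels"][60:220,120:340,::-1],None,fx=3,fy=3))
```

```text
t 33.95 p [0.5099 0.2187 0.1417] tray [71.4 -0.7 60.6] F [-0.9  0.2 -3.5] gap 0.067 gf 70.1
turn [ 0.002 -0.    -0.004] n 0.0 | shift cm [ 0.07 -0.24  3.06] n 0.8
turn [-0. -0.  0.] n 0.0 | shift cm [-0.  -0.   1.4] n 0.3
```

View pics/s3.png

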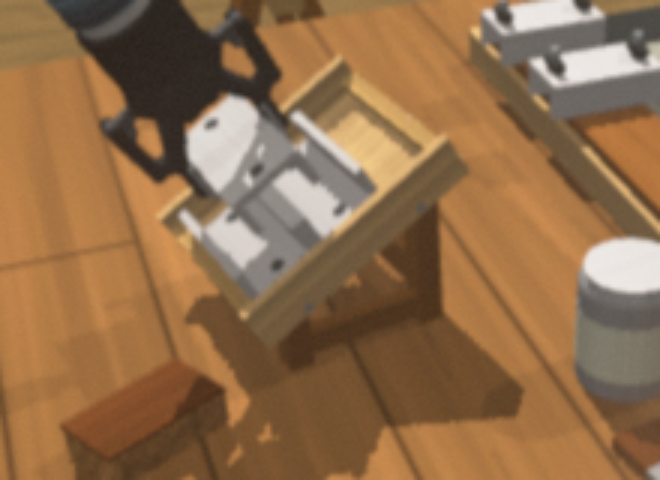

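The third bar, at crop (240,150), hangs legs-down over the joint. The two nested bars are below it at (240,250) and (320,190). I'll lower it.

Request:
move_arm(rows=[[[0,0,0],[0,-0.24,1],40],[[0,0,0],[0,0,1],40],[[0,0,0],[0,0,1],40],[[0,0,0],[0,0,0.7],40],[[0,0,0],[0,0,0.4],40],[[0,0,0],[0,0,0],40],[[0,0,0],[0,0,0],40]])

```text
time: 34.58
position: [0.5274, 0.2239, 0.1065]
tcp_rot: [2.646, -0.002, 1.761]
force: [0.0, 1.6, -4.0]
finger_gap: 0.0669
grasp_force: 70.3
```

Run:
```python
from h import *
plan((RT,tray(.069,0,.0145)))
```

```text
t 34.58 p [0.5274 0.2239 0.1065] tray [70.9  1.2 20.9] F [ 0.   1.6 -4. ] gap 0.0669 gf 70.3
turn [ 0.006 -0.002 -0.001] n 0.1 | shift cm [-0.12 -0.19  0.64] n 0.2
```

Request:
move_arm(rows=[[[0.003,0,0],[-0.1,-0.1,0.2],40],[[0,0,0],[0,0,0.2],40],[[0,0,0],[0,0,0.1],40],[[0,0,0],[0,0,0.1],40],[[0,0,0],[0,0,0.1],40],[[0,0,0],[0,0,0],40]])

```text
time: 35.08
position: [0.5295, 0.2234, 0.1004]
tcp_rot: [2.649, 0.0, 1.76]
force: [-10.0, -4.5, 11.5]
finger_gap: 0.0663
grasp_force: 72.5
```

Run:
```python
from h import *
plan((RT,tray(.069,0,.0145)))
```

```text
t 35.08 p [0.5295 0.2234 0.1004] tray [69.8  0.2 14.7] F [-10.   -4.5  11.5] gap 0.0663 gf 72.5
turn [ 0.003  0.001 -0.001] n 0.0 | shift cm [-0.02 -0.08  0.02] n 0.0
```

Seated at the expected height, with contact force. Now I'll release, back off and check.

Request:
move_arm(rows=[[[0,0,0],[0,0,0],92],[[0,0,0],[0,0,0],92],[[0,0,0],[0,0,0],92],[[0,0,0],[0,0,0],92],[[0,0,0],[0,0,-1],92],[[0,0,0],[0,0,-3],92],[[0,0,0],[0,0,-3.8],92],[[0,0,0],[0,0,-3.8],92],[[0,0,0],[0,0,-3.8],92],[[0,0,0],[0,0,0],92],[[0,0,0],[0,0,0],92],[[0,0,0],[0,0,0],92]])

```text
time: 36.08
position: [0.4755, 0.209, 0.207]
tcp_rot: [2.65, 0.003, 1.755]
force: [0.4, -0.3, 0.2]
finger_gap: 0.0787
grasp_force: 0.0
```

Run:
```python
from h import *
plan()
c=capture("top"); A=traypts(c)[130:300,50:210]; B=(A[...,0]>-8)&(A[...,0]<165)&(abs(A[...,1])<72)
Q=A[B&(A[...,2]>40)&(A[...,2]<50)&(A[...,0]>25)&(A[...,0]<110)]; print("c top",len(Q),np.percentile(Q[:,2],[10,50,90]),cv2.minAreaRect(Q[:,:2].astype(np.float32)))
print("plane",np.linalg.lstsq(np.c_[Q[:,:2],np.ones(len(Q))],Q[:,2],rcond=None)[0])
Q=A[B&(A[...,2]>31)&(A[...,2]<39.5)]; x=Q[:,0]; h,e=np.histogram(x,np.arange(-4,170,4)); print([(int(a),int(b)) for a,b in zip(e,h) if b])
cv2.imwrite("pics/t9.png",cv2.resize(c["pixels"][90:340,40:420,::-1],None,fx=2,fy=2))
```

```text
t 36.08 p [0.4755 0.209  0.207 ] tray [ 70.7  -3.7 134.9] F [ 0.4 -0.3  0.2] gap 0.0787 gf 0.0
c top 1558 [41.90241022 43.82466606 45.90324075] ((67.8117446899414, -0.3961448669433594), (120.55028533935547, 69.99271392822266), 89.55692291259766)
plane [ 8.34003068e-04 -1.11764291e-03  4.38130339e+01]
[(-4, 20), (0, 80), (4, 112), (8, 7), (36, 3), (40, 4), (48, 1), (52, 1), (56, 2), (60, 1), (64, 5), (72, 2), (80, 1), (84, 1), (88, 1), (96, 5), (100, 87), (124, 20), (128, 117), (132, 133), (136, 4)]
```

View pics/t9.png

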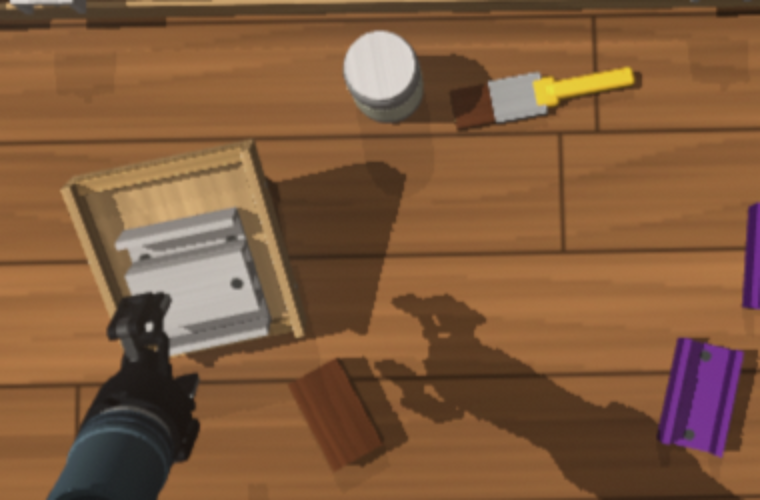

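The third bar is seated flat, with its top 43.8 mm off the floor against 44 nominal, at crop (195,285). The outer legs of the other two are in place, and the tin (380,75), brush (540,95) and block (337,412) look unmoved. I'll hand the job in.

```bash
python3 -c "
from plant import ticket
print(ticket.close_job())"
```

```text
the job is handed in; nothing more can be done
None
```

All three bars are nested in the tray and the job is handed in at about 36 s of the 72 s allowed. The last camera check showed them flat, square and in line, with the bystanders apparently unmoved; no verdict was returned.

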